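# Pack the printing blocks into the carrying rack

## Robot

A 6-joint arm with a two-finger parallel gripper is mounted at the origin on the work surface. World frame = base frame: x ahead of the robot, y to its left, z up, the work surface at z = 0. Lengths are in m, angles in degrees, forces in N, time in s.
With the tool pointing down it reaches from about 0.25 to 0.725 m from the base axis. Payload 9.7 kg.
Tool frame: the origin (TCP) lies midway between the tips of the shut fingers; the grasp point (between the pads) lies 19 mm behind it (manip.tcp_to_grasp is the distance from the TCP to the grasp point, in m); z points along the fingers, y is the line along which they close (so a half turn about z gives the same grasp; the last joint's range is limited). The gripper opens to 85 mm and grips with 20 to 120 N. Pads are 22 mm wide; open, the fingers measure 114 mm over their backs; the gripper's body (76 mm by 85 mm) begins 54 mm behind the grasp point. The pads swing forward as they close: fully open they stand 13 mm farther back than shut.
Start: joints at [-74.943, 4.979, 10.078, 95.1, 0, 90], TCP at [0.143, -0.531, 0.231] pointing down, gripper open.
Joint ranges: [-179.16, 179.16], [-48.56, 103.87], [-65.8, 70.77], [-126.05, 130.52], [-82.76, 87.17], [-180, 180]. Speed limits (degrees/s): [127.2, 127.2, 147.25, 180, 180, 180].

## Interface

Orientations are given as a 3x3 rotation matrix whose columns are the frame's x, y, z axes.
In Python, from rig import manip gives the robot as it stands. The module is installed in compiled form; this text tells all that it offers.
- The arm moves only by the tool move_arm, never from a script. Its argument "targets" is a list of rows, each an object with "xyz": the shift along the tool's x, y, z as a fraction of full scale, a list of three; "twist": the turn about the tool's z as a fraction of full scale; "hand": the gripper command: -1 is fully open, 1 is shut, values between are in proportion. A call has 1 to 8 rows; each row is the pose to reach, as a shift and turn from the pose commanded when the call began, along the tool's axes at that moment; what a row does not reach only later rows make up. Full scale, the value 1, is 0.12 m for a shift and 60 degrees for a turn. A row lasts 1/10 s, in which the tool goes at most 50 mm and 8.59 degrees, less where a joint would pass 70% of its speed; a pose out of reach is approached as far as the arm can. A call with a number of a shift or a turn outside -1 to 1 is refused whole. A call with a gripper value outside its range is refused whole. The fingers move at their own pace and stop on an object; "force" is the grip in N (left out, the last holds). Time passes only in rows, so rows that repeat a pose let the fingers close. It gives the time, the measured TCP pose, the force, the opening and the grip force at its end, in the units of the state.
- manip.sense(): the state, without advancing time (a new reading comes with each control period).
- manip.grab_frame(name): name is "scene" or "side" or "wrist"; returns a dict with "image" (384x512x3 uint8, red, green, blue), "range_z" (384x512 float32, m along the optical axis (not along the pixel's ray), 0 where there is no reading), "fx", "fy", "cx", "cy" (pixels), "T" (4x4, takes a point from camera to world coordinates). Camera axes: x right, y down, z forward; pixel columns grow to the right and rows downward; lengths in m; the calibration is good to about 2 mm. A picture is of the moment at which its call begins.
- manip.hand_in(): hands the job in; it is judged then, once.
Trained networks look in a picture, given as the dict that the camera call returned (one of the last four; its "shot" number tells which), for a name from the list of things; names that differ only in an ending like _2 or _b are one class to them, and where a whole thing is asked for, a point or a joint stands for the part that bears it (a point fixed in the world has none). Each returns a list of dicts, best first, with "score" (0 to 1); they miss things now and then, are a little off and sometimes report something else, mostly with a low value. They report only what shows in the picture. A call takes as long as a camera call.
- manip.find_in(picture, name): "rect" ([centre column, centre row, width, height] in pixels, round what is visible of it).
- manip.spot_point(picture, name): "centre" ([column, row] in pixels: a listed point, or the origin of a listed thing).
The state is a dict: "clock": time; "joint_pos": joint angles; "qvel": joint speeds; "tau": joint torques, N m; "eef_pos": TCP position; "orientation": TCP orientation; "ft_force": force on the tool from outside, world axes, zero at the start; "wrist_torque": the same for the moment, N m; "finger_gap": finger opening in m; "grasp_force": force on a finger pad.
Only numpy, scipy, OpenCV 4.12 (cv2) and the standard library are available. Lean on these libraries where they do the work, as an engineer would, in place of code of your own. Each camera call takes 0.05 s, during which the arm holds its last target. There are 200 camera calls.

## Task

Swing the hold-down bar of the grey carrying rack right up out of the way, then pack every printing block on the bench into the rack, one to a bay, lying flat and face up: the green one lying loose and all those in the wooden nest, which leaves no room for fingers but tips a block up when its end with the black dot is pressed down. When all of them are in, swing the bar back down until it rests fully in its orange catch. Do not knock over the bottles or the ink jar.

Things in the scene. Friction and masses are not known exactly. Their poses are not given: they have to be found in the camera images.
- block_red: red printing block, 150 g (75 to 130 %): aluminium foot 80 x 36 x 4 mm, on it a body 72 x 36 x 14 mm, 18 mm high in all, topped at x +4 to +36 mm by a polished steel press plate. Origin: centre of the underside; z out of the printed face (brass inlay); x lengthwise, towards the black dot on the plate. May be absent; else starts in a nest pocket, x along the nest's x.
- block_yellow: yellow printing block, 150 g (75 to 130 %): aluminium foot 80 x 36 x 4 mm, on it a body 72 x 36 x 14 mm, 18 mm high in all, topped at x +4 to +36 mm by a polished steel press plate. Origin: centre of the underside; z out of the printed face (brass inlay); x lengthwise, towards the black dot on the plate. May be absent; else starts in a nest pocket, x along the nest's x.
- block_blue: blue printing block, 150 g (75 to 130 %): aluminium foot 80 x 36 x 4 mm, on it a body 72 x 36 x 14 mm, 18 mm high in all, topped at x +4 to +36 mm by a polished steel press plate. Origin: centre of the underside; z out of the printed face (brass inlay); x lengthwise, towards the black dot on the plate. May be absent; else starts in a nest pocket, x along the nest's x.
- block_white: white printing block, 150 g (75 to 130 %): aluminium foot 80 x 36 x 4 mm, on it a body 72 x 36 x 14 mm, 18 mm high in all, topped at x +4 to +36 mm by a polished steel press plate. Origin: centre of the underside; z out of the printed face (brass inlay); x lengthwise, towards the black dot on the plate. May be absent; else starts in a nest pocket, x along the nest's x.
- block_green: green printing block, 150 g (75 to 130 %): aluminium foot 80 x 36 x 4 mm, on it a body 72 x 36 x 14 mm, 18 mm high in all, topped at x +4 to +36 mm by a polished steel press plate. Origin: centre of the underside; z out of the printed face (brass inlay); x lengthwise, towards the black dot on the plate. Always there; starts flat on the bench between nest and rack.
- nest: fixed wooden rocker nest 107 x 220 x 42 mm (x, y, z), origin at the centre of its underside, z up; four pockets alike, side by side along y at 52 mm pitch; waxed and slick; an orange strip along its +x edge marks the side to press. See pocket1 and pocket4.
- pocket1 (a point): centre of pocket 1, the first in +y order, at the height of the nest's top. Each pocket is 83.5 x 40 mm, room round a block under 2.5 mm; its floor lies 18 mm below this point, so a block's face is flush with the nest's top. The floor ends in a ridge across the pocket 2.6 mm to +x of the centre; beyond it, it falls away at 28 degrees
- pocket4 (a point): centre of pocket 4, the last in +y order, at the height of the nest's top. Pressing the steel plate 28 mm to +x of the centre with some newtons, 8 to 12 mm down, tips a block over the ridge (the -x end does nothing); it then stays tilted at 28 degrees, its -x end 15 mm proud of the nest's top, to be pinched there across its 36 mm width
- rack: fixed grey carrying rack 200 x 170 mm (x, y), origin at the centre of its underside, z up; six open bays, two rows of three, rim and ribs 14 mm above the bench. A bar swings over its middle in the rack's y-z plane, from hinge posts 40 mm high on its -y side to an orange forked catch 42 mm high on its +y side.
- bay1 (a point): centre of the floor of bay 1 (axes as the rack), 6 mm above the bench; inside 92 x 44 mm (x, y), 8 mm deep; takes one block lying flat lengthwise along x, either end first
- bay2 (a point): centre of the floor of bay 2 (axes as the rack), 6 mm above the bench; inside 92 x 44 mm (x, y), 8 mm deep; takes one block lying flat lengthwise along x, either end first
- bay3 (a point): centre of the floor of bay 3 (axes as the rack), 6 mm above the bench; inside 92 x 44 mm (x, y), 8 mm deep; takes one block lying flat lengthwise along x, either end first
- bay4 (a point): centre of the floor of bay 4 (axes as the rack), 6 mm above the bench; inside 92 x 44 mm (x, y), 8 mm deep; takes one block lying flat lengthwise along x, either end first
- bay5 (a point): centre of the floor of bay 5 (axes as the rack), 6 mm above the bench; inside 92 x 44 mm (x, y), 8 mm deep; takes one block lying flat lengthwise along x, either end first
- bay6 (a point): centre of the floor of bay 6 (axes as the rack), 6 mm above the bench; inside 92 x 44 mm (x, y), 8 mm deep; takes one block lying flat lengthwise along x, either end first
- bar (a joint): angle of the hold-down bar (rad): 0 = level, resting in the catch, 4 mm above the faces of packed blocks; grows as it opens, 1.57 upright, at most 1.75 (leaning away to the rack's -y). Starts shut or ajar, 0 to 0.3; the bays are clear of it from about 1.3. Stiff hinge: it stays where it is left; 1 to 2 N at its end moves it.
- bar_grip (a point): centre of the red grip at the free end of the aluminium bar, 244 mm from the hinge, turning with the bar: 24 x 32 x 16 mm (across, along, through the bar), it begins 2 mm past the outer face of the catch; pinch it across its 24 mm from above. Bar 30 mm wide, 6 mm thick
- bar_hinge (a point): the bar's hinge axis (along the rack's x, level with the middle of the bar's thickness), 31 mm above the bench
- catch (a point): saddle of the orange forked catch, 28 mm above the bench, where the bar's underside rests when closed, 219 mm from the hinge; catch 14 mm thick along y, gap between the prongs 36 mm
- bottle_red: red squeeze bottle, 56 mm wide, 185 mm high with its nozzle; bystander, loose, origin at the centre of its underside, z up
- bottle_yellow: yellow squeeze bottle, 64 mm wide, 185 mm high with its nozzle; bystander, loose, origin at the centre of its underside, z up
- bottle_white: white squeeze bottle, 56 mm wide, 185 mm high with its nozzle; bystander, loose, origin at the centre of its underside, z up
- bottle_blue: blue squeeze bottle, 52 mm wide, 165 mm high with its nozzle; bystander, loose, origin at the centre of its underside, z up
- ink_jar: amber ink jar, 48 mm wide, 50 mm high; bystander, loose, origin at the centre of its underside, z up

How it is judged:
By the outcome, as a careful person would: the job done as asked, in the order asked, and still so for the second after the job is handed in, with the robot touching nothing.
Of block_red, block_yellow, block_blue, block_white only 3 to 4 are there at a start; the rules pass over those that are not, and their reading is None.
At some moment in a run one of block_green may be knocked a few centimetres aside while the robot is not near it.
Once in a run the grip may slacken for a moment while it holds something.
It also fails if it takes over 208 s, if anything falls off the work surface, if the arm or the gripper's body presses on something with over 40 N, if the wrist force passes 120 N, or if a joint passes its speed limit or range.

## Working session

There is one attempt and no reset: what is moved stays moved. The work goes in short steps, Python scripts to look and compute and a tool call to move; the robot and the scene stay as the last step left them, time stands still between calls to the robot, and variables do not carry over. Pictures are saved under pics/ and viewed, at most 15 in all, crops included, and the job is handed in when it is done.

Besides the shell and the picture viewer there is one more tool, called after "Emit:" by a JSON object that holds its "fn" and its "kwargs", one argument or row to a line. move_arm: Moves the arm, as the interface text tells. Its arguments: {"type":"object","properties":{"targets":{"type":"array"},"force":{"type":"number"}},"required":["targets"]}

```bash
mkdir -p pics && cat > h.py <<'E'
import numpy as np, cv2
from rig import manip
def pt(f,c,r,w=2):
    c,r=int(round(c)),int(round(r)); p=f["range_z"][max(r-w,0):r+w+1,max(c-w,0):c+w+1]; p=p[p>0]
    if not len(p): return None
    z=np.median(p); return (f["T"]@[(c-f["cx"])/f["fx"]*z,(r-f["cy"])/f["fy"]*z,z,1])[:3]
def ray(f,c,r,h):
    d=f["T"][:3,:3]@[(c-f["cx"])/f["fx"],(r-f["cy"])/f["fy"],1]; o=f["T"][:3,3]; return o+d*(h-o[2])/d[2]
def save(f,n): cv2.imwrite(f"pics/{n}.png",f["image"][:,:,::-1])
E
python3 - <<'E'
from h import *
np.set_printoptions(precision=4,suppress=True)
H=dict(block_red=0,block_yellow=0,block_blue=0,block_white=0,block_green=0,nest=0,pocket1=.042,pocket4=.042,bay1=.006,bay3=.006,bay4=.006,bay6=.006,rack=0,bar_grip=None,bar_hinge=.031,catch=.028,bottle_red=0,bottle_yellow=0,bottle_white=0,bottle_blue=0,ink_jar=0)
for cam in ("scene","side"):
    f=manip.grab_frame(cam); save(f,cam); print(cam,f["T"][:3,3])
    for n,h in H.items():
        for d in manip.spot_point(f,n)[:1]:
            c=d["centre"]; print(n,round(d["score"],2),np.round(c), ray(f,*c,h) if h is not None else pt(f,*c))
s=manip.sense(); print(s["eef_pos"],s["orientation"],s["clock"],s["finger_gap"],manip.tcp_to_grasp)
E
```

```text
scene [ 1.4494 -0.0059  0.9349]
block_red 0.69 [349. 189.] [0.4992 0.3614 0.    ]
block_blue 0.47 [299. 190.] [0.4919 0.1985 0.    ]
block_white 0.29 [351. 189.] [0.5027 0.3691 0.    ]
block_green 0.5 [244. 189.] [0.473  0.0225 0.    ]
nest 0.93 [324. 195.] [ 0.5227  0.2759 -0.    ]
pocket1 0.88 [302. 184.] [0.5077 0.2021 0.042 ]
pocket4 0.88 [302. 184.] [0.5077 0.2021 0.042 ]
bay1 0.93 [190. 215.] [ 0.577  -0.1516  0.006 ]
bay3 0.93 [190. 215.] [ 0.577  -0.1516  0.006 ]
bay4 0.93 [190. 215.] [ 0.577  -0.1516  0.006 ]
bay6 0.93 [190. 215.] [ 0.577  -0.1516  0.006 ]
rack 0.89 [174. 207.] [ 0.5346 -0.2016  0.    ]
bar_hinge 0.6 [131. 199.] [ 0.5202 -0.332   0.031 ]
catch 0.66 [203. 199.] [ 0.5344 -0.1088  0.028 ]
bottle_red 0.79 [291. 261.] [0.7716 0.135  0.    ]
bottle_yellow 0.75 [266. 261.] [ 0.7655  0.0671 -0.    ]
bottle_white 0.65 [228. 261.] [ 0.755  -0.0384  0.    ]
bottle_blue 0.69 [384. 215.] [0.6233 0.4395 0.    ]
ink_jar 0.55 [121. 175.] [ 0.3643 -0.3946  0.    ]
side [0.3499 0.9123 0.9035]
block_red 0.89 [246. 280.] [0.5411 0.3296 0.    ]
block_yellow 0.72 [264. 249.] [0.5
[... 415 characters left out ...]
4 0.92 [316. 148.] [ 0.4667 -0.2676  0.006 ]
bay6 0.92 [316. 148.] [ 0.4667 -0.2676  0.006 ]
rack 0.94 [297. 160.] [ 0.5166 -0.1901 -0.    ]
bar_grip 0.68 [264. 248.] [0.517  0.2487 0.0436]
bar_hinge 0.61 [306. 132.] [ 0.515  -0.3197  0.031 ]
catch 0.84 [290. 169.] [ 0.5256 -0.1039  0.028 ]
bottle_red 0.71 [348. 135.] [ 0.3631 -0.3897  0.    ]
bottle_yellow 0.73 [201. 196.] [0.7685 0.0725 0.    ]
bottle_white 0.97 [218. 173.] [ 0.7563 -0.0493 -0.    ]
bottle_blue 0.29 [306. 170.] [ 0.4753 -0.1447  0.    ]
ink_jar 0.53 [351. 132.] [ 0.3567 -0.4083  0.    ]
[ 0.1429 -0.5311  0.2313] [[ 0.9657  0.2597  0.    ]
 [ 0.2597 -0.9657 -0.0001]
 [-0.      0.0001 -1.    ]] 2.2 0.08551605997925264 0.0187
```

View pics/scene.png

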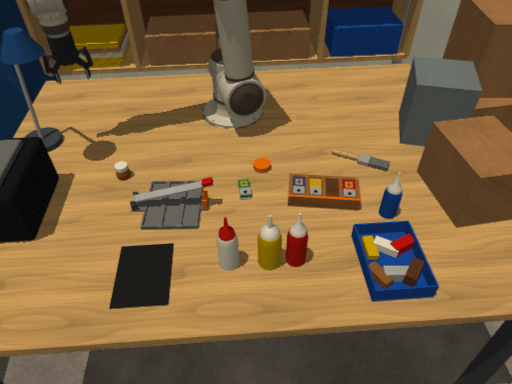

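View pics/side.png

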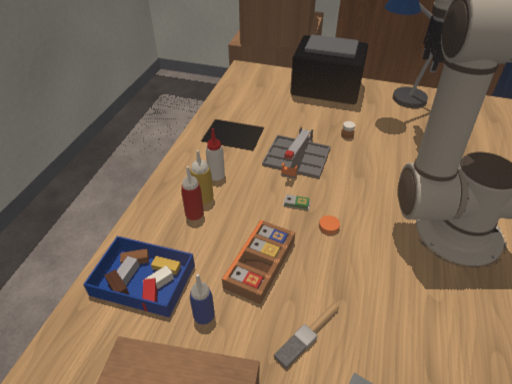

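Scene: grey rack around (174,207) with bar ajar, red grip at (208,182); nest around (324,192) holding blue, yellow, an empty pocket, and red; green block at (244,189). White is absent. The side view agrees.

Emit:
{"fn": "move_arm", "kwargs": {
  "targets": [
    {"xyz":[0.3,-0.22,-0.15],"twist":0,"hand":-1},
    {"xyz":[0.6,-0.45,-0.15],"twist":0,"hand":-1},
    {"xyz":[0.95,-0.67,-0.15],"twist":0,"hand":-1},
    {"xyz":[0.95,-0.67,-0.15],"twist":0,"hand":-1}
  ]
}}

```text
clock: 2.6
eef_pos: [0.2348, -0.4207, 0.2502]
orientation: [[0.965, 0.264, 0.001], [0.264, -0.965, -0.0], [0.001, 0.001, -1.0]]
ft_force: [-0.3, -0.8, 0.9]
finger_gap: 0.0856
grasp_force: 0.0
```

Emit:
{"fn": "move_arm", "kwargs": {
  "targets": [
    {"xyz":[0.3,-0.22,-0.15],"twist":0,"hand":-1},
    {"xyz":[0.6,-0.45,-0.15],"twist":0,"hand":-1},
    {"xyz":[0.95,-0.67,-0.15],"twist":0,"hand":-1},
    {"xyz":[0.95,-0.67,-0.15],"twist":0,"hand":-1}
  ]
}}

```text
clock: 3.0
eef_pos: [0.324, -0.3135, 0.2676]
orientation: [[0.964, 0.265, 0.001], [0.265, -0.964, 0.0], [0.001, 0.0, -1.0]]
ft_force: [-0.9, -0.2, -0.2]
finger_gap: 0.0856
grasp_force: 0.0
```

Emit:
{"fn": "move_arm", "kwargs": {
  "targets": [
    {"xyz":[0.3,-0.22,-0.15],"twist":0,"hand":-1},
    {"xyz":[0.6,-0.45,-0.15],"twist":0,"hand":-1},
    {"xyz":[0.95,-0.67,-0.15],"twist":0,"hand":-1},
    {"xyz":[0.95,-0.67,-0.15],"twist":0,"hand":-1}
  ]
}}

```text
clock: 3.4
eef_pos: [0.4131, -0.2064, 0.2849]
orientation: [[0.964, 0.265, 0.0], [0.265, -0.964, 0.001], [0.001, -0.001, -1.0]]
ft_force: [-0.4, -0.7, -0.3]
finger_gap: 0.0853
grasp_force: 0.0
```

Emit:
{"fn": "move_arm", "kwargs": {
  "targets": [
    {"xyz":[0.3,-0.22,-0.15],"twist":-0.14,"hand":-1},
    {"xyz":[0.6,-0.45,-0.15],"twist":-0.28,"hand":-1},
    {"xyz":[0.95,-0.67,-0.15],"twist":-0.42,"hand":-1},
    {"xyz":[0.95,-0.67,-0.15],"twist":-0.56,"hand":-1},
    {"xyz":[0.95,-0.67,-0.15],"twist":-0.7,"hand":-1},
    {"xyz":[0.95,-0.67,-0.15],"twist":-0.84,"hand":-1},
    {"xyz":[0.95,-0.67,-0.15],"twist":-1,"hand":-1},
    {"xyz":[0.95,-0.67,-0.15],"twist":-1,"hand":-1}
  ]
}}

```text
clock: 4.2
eef_pos: [0.4996, -0.1031, 0.3031]
orientation: [[0.256, 0.967, -0.0], [0.967, -0.256, -0.0], [-0.0, -0.0, -1.0]]
ft_force: [0.2, -0.5, 0.4]
finger_gap: 0.0852
grasp_force: 0.0
```

Emit:
{"fn": "move_arm", "kwargs": {
  "targets": [
    {"xyz":[0,0,0],"twist":-0.1,"hand":-1},
    {"xyz":[0,0,0],"twist":-0.2,"hand":-1},
    {"xyz":[0,0,0],"twist":-0.2,"hand":-1}
  ]
}}

```text
clock: 4.5
eef_pos: [0.4996, -0.1028, 0.3032]
orientation: [[0.054, 0.999, -0.0], [0.999, -0.054, -0.0], [-0.0, -0.0, -1.0]]
ft_force: [-0.1, -0.1, 0.5]
finger_gap: 0.0854
grasp_force: 0.0
```

```bash
python3 - <<'E'
from h import *
np.set_printoptions(precision=4,suppress=True)
s=manip.sense(); print(s["eef_pos"],s["orientation"],s["clock"],s["joint_pos"])
f=manip.grab_frame("wrist"); save(f,"w1"); print(f["T"],f["fx"])
for n,h in dict(rack=0,bay1=.006,bar_grip=None,bar_hinge=.031,catch=.028,block_green=.0,nest=0).items():
    for d in manip.spot_point(f,n)[:6]:
        c=d["centre"]; print(n,round(d["score"],2),np.round(c), ray(f,*c,h) if h is not None else pt(f,*c))
E
```

```text
[ 0.4996 -0.1028  0.3032] [[ 0.0538  0.9986 -0.0001]
 [ 0.9986 -0.0538 -0.0001]
 [-0.0001 -0.0001 -1.    ]] 4.5 [-11.6259   1.7675  14.8555 103.091   -0.0074  81.4597]
[[ 0.9986 -0.0511 -0.0149  0.5033]
 [-0.0532 -0.9629 -0.2647 -0.0358]
 [-0.0009  0.2651 -0.9642  0.4461]
 [ 0.      0.      0.      1.    ]] 330.773041029222
rack 0.87 [278. 223.] [ 0.5258 -0.2075  0.    ]
rack 0.7 [243. 262.] [ 0.4707 -0.2671  0.    ]
bay1 0.95 [240. 220.] [ 0.4716 -0.1989  0.006 ]
bay1 0.95 [312. 224.] [ 0.5734 -0.2097  0.006 ]
bay1 0.93 [240. 182.] [ 0.4754 -0.1429  0.006 ]
bay1 0.9 [240. 262.] [ 0.4666 -0.2636  0.006 ]
bay1 0.9 [314. 184.] [ 0.5764 -0.1518  0.006 ]
bay1 0.61 [308. 261.] [ 0.5666 -0.2679  0.006 ]
bar_grip 0.58 [283. 150.] [ 0.5278 -0.087   0.1072]
bar_hinge 0.85 [276. 308.] [ 0.5161 -0.327   0.031 ]
catch 0.84 [282. 154.] [ 0.5314 -0.1046  0.028 ]
catch 0.54 [277. 223.] [ 0.5222 -0.1976  0.028 ]
block_green 0.57 [235.  53.] [0.4788 0.0226 0.    ]
block_green 0.48 [458.  90.] [ 0.7639 -0.037   0.    ]
block_green 0.46 [243. 261.] [ 0.4708 -0.265   0.    ]
```

View pics/w1.png

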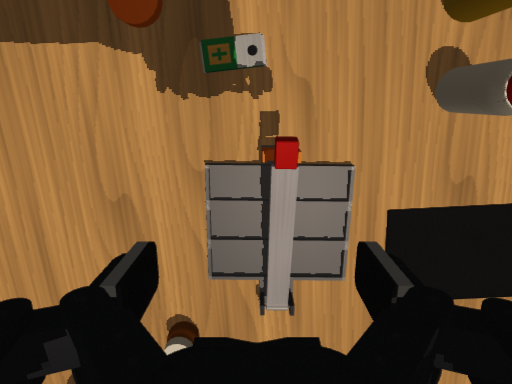

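The wrist view shows the rack with six empty bays, the red grip at (287,152), the hinge at (277,305) and the green block at (233,53).

```bash
python3 - <<'E'
from h import *
np.set_printoptions(precision=4,suppress=True)
f=manip.grab_frame("wrist"); im=f["image"].astype(int)
m=(im[...,0]>120)&(im[...,1]<60)&(im[...,2]<60); m[:,400:]=0;m[:120]=0;m[200:]=0
r,c=np.nonzero(m); P=np.array([pt(f,a,b,0) for a,b in zip(c,r) if pt(f,a,b,0) is not None])
print(len(P),P.mean(0),P.min(0),P.max(0))
def cloud(r0,r1,c0,c1):
    R,C=np.mgrid[r0:r1,c0:c1]; z=f["range_z"][r0:r1,c0:c1]; k=z>0
    p=np.stack([(C-f["cx"])/f["fx"]*z,(R-f["cy"])/f["fy"]*z,z,np.ones_like(z)],-1)[k]; return (p@f["T"].T)[:,:3]
p=cloud(140,330,180,370)
for lo,hi in((-.004,.003),(.003,.009),(.011,.017),(.02,.13)):
    q=p[(p[:,2]>lo)&(p[:,2]<hi)]; print(lo,len(q),np.median(q[:,2]), cv2.minAreaRect(q[:,:2].astype(np.float32)), q[:,:2].min(0),q[:,:2].max(0))
E
```

```text
615 [ 0.5315 -0.0924  0.1054] [ 0.5192 -0.1082  0.0997] [ 0.5434 -0.0774  0.1106]
-0.004 16449 0.00022272103239184826 ((0.5216988921165466, -0.2376854121685028), (0.2989850640296936, 0.2978890836238861), 86.98235321044922) [ 0.3659 -0.3932] [ 0.663  -0.0818]
0.003 9654 0.006245632115497307 ((0.5016671419143677, -0.24172504246234894), (0.29514002799987793, 0.2360634058713913), 82.6811294555664) [ 0.3673 -0.3764] [ 0.6281 -0.0947]
0.011 4199 0.014086002073428028 ((0.5143203735351562, -0.24521511793136597), (0.30213823914527893, 0.22560900449752808), 75.9704360961914) [ 0.3691 -0.3698] [ 0.629  -0.0965]
0.02 4550 0.06986767554692899 ((0.5071378946304321, -0.2456689029932022), (0.3324322998523712, 0.1362135261297226), 62.8221549987793) [ 0.3706 -0.3626] [ 0.5546 -0.0759]
```

Emit:
{"fn": "move_arm", "kwargs": {
  "targets": [
    {"xyz":[0.12,0.257,0.4],"twist":0.011,"hand":-1},
    {"xyz":[0.12,0.257,0.8],"twist":0.011,"hand":-1},
    {"xyz":[0.12,0.257,1],"twist":0.011,"hand":-1}
  ]
}}

```text
clock: 5.25
eef_pos: [0.5308, -0.0887, 0.1793]
orientation: [[0.063, 0.998, -0.003], [0.998, -0.063, 0.001], [0.0, -0.003, -1.0]]
ft_force: [-0.6, 0.1, 0.2]
finger_gap: 0.0853
grasp_force: 0.0
```

Emit:
{"fn": "move_arm", "kwargs": {
  "targets": [
    {"xyz":[0,0,0.3],"twist":0,"hand":-1},
    {"xyz":[0,0,0.6],"twist":0,"hand":-1},
    {"xyz":[0,0,0.87],"twist":0,"hand":-1},
    {"xyz":[0,0,0.87],"twist":0,"hand":-1}
  ]
}}

```text
clock: 5.65
eef_pos: [0.5286, -0.0888, 0.0745]
orientation: [[0.063, 0.998, -0.007], [0.998, -0.063, 0.001], [0.001, -0.007, -1.0]]
ft_force: [-0.2, -0.4, -0.0]
finger_gap: 0.0852
grasp_force: 0.0
```

Emit:
{"fn": "move_arm", "kwargs": {
  "targets": [
    {"xyz":[0,0,0],"twist":0,"hand":1},
    {"xyz":[0,0,0],"twist":0,"hand":1},
    {"xyz":[0,0,0],"twist":0,"hand":1},
    {"xyz":[0,0,0],"twist":0,"hand":1},
    {"xyz":[0,0,0],"twist":0,"hand":1},
    {"xyz":[0,0,0],"twist":0,"hand":1}
  ],
  "force": 30
}}

```text
clock: 6.25
eef_pos: [0.5316, -0.0891, 0.0794]
orientation: [[0.063, 0.998, 0.001], [0.998, -0.063, 0.0], [0.0, 0.001, -1.0]]
ft_force: [0.1, 1.3, 1.9]
finger_gap: 0.0239
grasp_force: 36.3
```

Emit:
{"fn": "move_arm", "kwargs": {
  "targets": [
    {"xyz":[-0.051,0,-0.155],"twist":0,"hand":1},
    {"xyz":[-0.123,0,-0.32],"twist":0,"hand":1},
    {"xyz":[-0.199,0,-0.466],"twist":0,"hand":1},
    {"xyz":[-0.276,0,-0.587],"twist":0,"hand":1},
    {"xyz":[-0.36,0,-0.7],"twist":0,"hand":1},
    {"xyz":[-0.467,0,-0.824],"twist":0,"hand":1},
    {"xyz":[-0.467,0,-0.824],"twist":0,"hand":1}
  ]
}}

```text
clock: 6.95
eef_pos: [0.528, -0.1463, 0.1792]
orientation: [[0.064, 0.998, 0.002], [0.998, -0.064, -0.001], [-0.0, 0.002, -1.0]]
ft_force: [0.7, 2.7, 1.6]
finger_gap: 0.0236
grasp_force: 36.8
```

Emit:
{"fn": "move_arm", "kwargs": {
  "targets": [
    {"xyz":[-0.115,0,-0.114],"twist":0,"hand":1},
    {"xyz":[-0.223,0,-0.207],"twist":0,"hand":1},
    {"xyz":[-0.355,0,-0.303],"twist":0,"hand":1},
    {"xyz":[-0.476,0,-0.378],"twist":0,"hand":1},
    {"xyz":[-0.602,0,-0.444],"twist":0,"hand":1},
    {"xyz":[-0.751,0,-0.509],"twist":0,"hand":1},
    {"xyz":[-0.751,0,-0.509],"twist":0,"hand":1}
  ]
}}

```text
clock: 7.65
eef_pos: [0.5223, -0.2359, 0.2394]
orientation: [[0.064, 0.998, 0.001], [0.998, -0.064, 0.0], [0.0, 0.001, -1.0]]
ft_force: [1.0, 2.2, 5.0]
finger_gap: 0.0235
grasp_force: 38.9
```

Emit:
{"fn": "move_arm", "kwargs": {
  "targets": [
    {"xyz":[-0.153,0,-0.053],"twist":0,"hand":1},
    {"xyz":[-0.292,0,-0.089],"twist":0,"hand":1},
    {"xyz":[-0.452,0,-0.118],"twist":0,"hand":1},
    {"xyz":[-0.593,0,-0.133],"twist":0,"hand":1},
    {"xyz":[-0.755,0,-0.138],"twist":0,"hand":1},
    {"xyz":[-0.837,0,-0.136],"twist":0,"hand":1},
    {"xyz":[-0.837,0,-0.136],"twist":0,"hand":1}
  ]
}}

```text
clock: 8.35
eef_pos: [0.5158, -0.3377, 0.2552]
orientation: [[0.065, 0.998, 0.001], [0.998, -0.065, -0.001], [-0.001, 0.001, -1.0]]
ft_force: [4.2, -0.8, 5.7]
finger_gap: 0.0232
grasp_force: 43.4
```

Emit:
{"fn": "move_arm", "kwargs": {
  "targets": [
    {"xyz":[0,0,0],"twist":0,"hand":-1},
    {"xyz":[0,0,0],"twist":0,"hand":-1},
    {"xyz":[0,0,0],"twist":0,"hand":-1},
    {"xyz":[0,0,0],"twist":0,"hand":-1},
    {"xyz":[0,0,-0.25],"twist":0,"hand":-1},
    {"xyz":[0,0,-0.6],"twist":0,"hand":-1},
    {"xyz":[0,0,-0.6],"twist":0,"hand":-1}
  ]
}}

```text
clock: 9.05
eef_pos: [0.5162, -0.3357, 0.3332]
orientation: [[0.063, 0.998, 0.007], [0.998, -0.063, -0.005], [-0.004, 0.007, -1.0]]
ft_force: [0.7, 0.3, 0.6]
finger_gap: 0.0856
grasp_force: 0.0
```

Emit:
{"fn": "move_arm", "kwargs": {
  "targets": [
    {"xyz":[0.4,-0.05,0],"twist":0,"hand":-1},
    {"xyz":[0.8,-0.1,0],"twist":0,"hand":-1},
    {"xyz":[1,-0.1,0],"twist":0,"hand":-1}
  ]
}}

```text
clock: 9.35
eef_pos: [0.5106, -0.2122, 0.3276]
orientation: [[0.062, 0.998, 0.0], [0.998, -0.062, 0.0], [0.0, 0.0, -1.0]]
ft_force: [-0.1, -0.7, 0.0]
finger_gap: 0.0857
grasp_force: 0.0
```

Emit:
{"fn": "move_arm", "kwargs": {
  "targets": [
    {"xyz":[0.4,-0.05,0],"twist":0,"hand":-1},
    {"xyz":[0.8,-0.1,0],"twist":0,"hand":-1},
    {"xyz":[1,-0.1,0],"twist":0,"hand":-1},
    {"xyz":[1,-0.1,0],"twist":0,"hand":-1}
  ]
}}

```text
clock: 9.75
eef_pos: [0.5067, -0.0916, 0.3275]
orientation: [[0.059, 0.998, 0.001], [0.998, -0.059, 0.0], [0.0, 0.001, -1.0]]
ft_force: [0.1, -0.1, 0.2]
finger_gap: 0.0854
grasp_force: 0.0
```

```bash
cat >> h.py <<'E'
def cloud(f):
    z=f["range_z"]; R,C=np.mgrid[:384,:512]
    p=np.stack([(C-f["cx"])/f["fx"]*z,(R-f["cy"])/f["fy"]*z,z,np.ones_like(z)],-1)@f["T"].T
    p[z<=0]=np.nan; return p[...,:3]
def spots(f,d,k=6):
    for n,h in d.items():
        for e in manip.spot_point(f,n)[:k]:
            c=e["centre"]; print(n,round(e["score"],2),np.round(c), ray(f,*c,h) if h is not None else pt(f,*c))
def rectof(P,m):
    q=P[m&np.isfinite(P[...,0])]; r=cv2.minAreaRect(q[:,:2].astype(np.float32)); return len(q),np.round(np.mean(q,0),4),np.round(r[0],4),np.round(r[1],4),round(r[2],1)
E
python3 - <<'E'
from h import *
np.set_printoptions(precision=4,suppress=True)
s=manip.sense(); print(s["eef_pos"],s["clock"],s["joint_pos"])
f=manip.grab_frame("wrist"); save(f,"w2"); P=cloud(f)
R,C=np.mgrid[:384,:512]; box=(P[...,0]>.40)&(P[...,0]<.65)&(P[...,1]>-.31)&(P[...,1]<-.10)
np.save("P2.npy",P)
rim=box&(P[...,2]>.0105)&(P[...,2]<.018); n,l,st,ce=cv2.connectedComponentsWithStats(rim.astype(np.uint8)); k=1+np.argmax(st[1:,4])
print("rim",st[k],rectof(P,l==k))
fl=box&(P[...,2]>.0035)&(P[...,2]<.0085); n,l,st,ce=cv2.connectedComponentsWithStats(fl.astype(np.uint8),connectivity=4)
for k in range(1,n):
    if st[k,4]>300: print("floor",rectof(P,l==k))
spots(f,dict(rack=0,bay1=.006,catch=.028,block_green=0),6)
E
```

```text
[ 0.5067 -0.0916  0.3275] 9.75 [-10.2539   3.5196  19.4969 105.9381   0.0192  83.1311]
rim [ 203  169  142  110 4697] (4697, array([ 0.5252, -0.2033,  0.0141]), array([ 0.5245, -0.206 ]), array([0.1713, 0.2003]), 86.5)
floor (1787, array([ 0.4792, -0.1458,  0.0063]), array([ 0.4789, -0.1463]), array([0.0421, 0.0922]), 86.6)
floor (1808, array([ 0.5773, -0.152 ,  0.0062]), array([ 0.5773, -0.1523]), array([0.0424, 0.0917]), 86.5)
floor (1586, array([ 0.4752, -0.2044,  0.0063]), array([ 0.475 , -0.2047]), array([0.0414, 0.0916]), 86.7)
floor (1609, array([ 0.5738, -0.2105,  0.0062]), array([ 0.5736, -0.211 ]), array([0.0419, 0.0918]), 86.9)
floor (1467, array([ 0.4719, -0.2626,  0.0063]), array([ 0.4717, -0.2627]), array([0.0418, 0.0922]), 86.8)
floor (1448, array([ 0.5698, -0.2689,  0.0062]), array([ 0.5701, -0.2685]), array([0.042 , 0.0922]), 86.6)
rack 0.61 [275. 224.] [ 0.5285 -0.2069  0.    ]
bay1 0.81 [239. 261.] [ 0.47  -0.263  0.006]
bay1 0.7 [302. 258.] [ 0.5665 -0.2642  0.006 ]
bay1 0.69 [306. 187.] [ 0.5751 -0.1506  0.006 ]
bay1 0.64 [237. 189.] [ 0.4749 -0.1478  0.006 ]
bay1 0.59 [304. 224.] [ 0.5721 -0.2085  0.006 ]
bay1 0.56 [273. 227.] [ 0.5252 -0.2102  0.006 ]
catch 0.94 [273. 163.] [ 0.528  -0.1079  0.028 ]
block_green 0.89 [229.  70.] [0.4766 0.0161 0.    ]
```

View pics/w2.png

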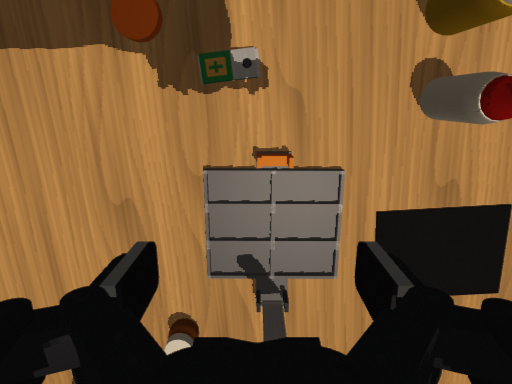

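The bar stands upright out of the way, all six bays are visible (rim columns 203–344, rows 169–278), and green lies at (229,66).

```bash
python3 - <<'E'
from h import *
P=np.load("P2.npy")
b=(P[...,0]>.40)&(P[...,0]<.56)&(P[...,1]>-.05)&(P[...,1]<.08)
for lo,hi in((.015,.022),(.0025,.006)): print(rectof(P,b&(P[...,2]>lo)&(P[...,2]<hi)))
m=b&(P[...,2]>.015)&(P[...,2]<.022); q=P[m]
u,s,v=np.linalg.svd(q[:,:2]-q[:,:2].mean(0)); print(np.degrees(np.arctan2(v[0,1],v[0,0])))
E
```

```text
(1678, array([0.4772, 0.021 , 0.0184]), array([0.477 , 0.0209]), array([0.0722, 0.0361]), 3.1)
(202, array([0.483 , 0.0185, 0.0038]), array([0.4795, 0.0188]), array([0.1561, 0.1266]), 3.4)
-176.9038907833315
```

Emit:
{"fn": "move_arm", "kwargs": {
  "targets": [
    {"xyz":[0.4,-0.15,0.3],"twist":-0.14,"hand":-1},
    {"xyz":[0.8,-0.3,0.6],"twist":-0.28,"hand":-1},
    {"xyz":[0.92,-0.3,0.9],"twist":-0.42,"hand":-1},
    {"xyz":[0.92,-0.3,0.9],"twist":-0.56,"hand":-1},
    {"xyz":[0.92,-0.3,0.9],"twist":-0.7,"hand":-1},
    {"xyz":[0.92,-0.3,0.9],"twist":-0.84,"hand":-1},
    {"xyz":[0.92,-0.3,0.9],"twist":-0.98,"hand":-1}
  ]
}}

```text
clock: 10.7
eef_pos: [0.4779, 0.0172, 0.2189]
orientation: [[-0.824, 0.567, -0.0], [0.567, 0.824, -0.0], [0.0, -0.0, -1.0]]
ft_force: [-0.6, -0.4, 0.2]
finger_gap: 0.0851
grasp_force: 0.0
```

Emit:
{"fn": "move_arm", "kwargs": {
  "targets": [
    {"xyz":[0,0,0],"twist":-0.14,"hand":-1},
    {"xyz":[0,0,0],"twist":-0.28,"hand":-1},
    {"xyz":[0,0,0],"twist":-0.42,"hand":-1},
    {"xyz":[0,0,0],"twist":-0.56,"hand":-1},
    {"xyz":[0,0,0],"twist":-0.628,"hand":-1},
    {"xyz":[0,0,0],"twist":-0.628,"hand":-1}
  ]
}}

```text
clock: 11.3
eef_pos: [0.478, 0.0171, 0.219]
orientation: [[-0.999, -0.05, -0.0], [-0.05, 0.999, -0.0], [0.0, -0.0, -1.0]]
ft_force: [0.1, -0.1, -0.4]
finger_gap: 0.0854
grasp_force: 0.0
```

```bash
cat >> h.py <<'E'
def to(x,y,z,yaw=None):
    s=manip.sense(); R=np.array(s["orientation"]); d=R.T@(np.array([x,y,z])-s["eef_pos"])/.12
    a=np.degrees(np.arctan2(R[1,1],R[0,1])); t=0 if yaw is None else -(yaw-a)/60
    print("to",(x,y,z),"xyz",np.round(d,3),"twist",round(t,3),"yaw_y",round(a,2))
E
python3 - <<'E'
from h import *
f=manip.grab_frame("wrist"); save(f,"w3"); P=cloud(f); s=manip.sense(); print(s["eef_pos"],s["clock"],s["joint_pos"][5],f["T"][:3,3])
b=(P[...,0]>.38)&(P[...,0]<.58)&(P[...,1]>-.08)&(P[...,1]<.12)&(P[...,2]>.015)&(P[...,2]<.022)
print(rectof(P,b)); to(.477,.021,.007,93.1)
E
```

```text
[0.47799087 0.01728457 0.21898754] 11.35 -0.6246477033449046 [0.41123973 0.01397207 0.36188818]
(2960, array([0.4556, 0.0356, 0.0187]), array([0.4372, 0.0429]), array([0.0675, 0.1679]), 60.7)
to (0.477, 0.021, 0.007) xyz [0.006 0.031 1.767] twist -0.007 yaw_y 92.7
```

```bash
python3 - <<'E'
from h import *
f=manip.grab_frame("wrist"); P=cloud(f)
b=(P[...,0]>.38)&(P[...,0]<.58)&(P[...,1]>-.08)&(P[...,1]<.12)&(P[...,2]>.015)&(P[...,2]<.022)
n,l,st,_=cv2.connectedComponentsWithStats(b.astype(np.uint8))
for k in range(1,n):
    if st[k,4]>200: print(rectof(P,l==k))
E
```

```text
(663, array([0.3864, 0.0866, 0.0202]), array([0.3877, 0.0868]), array([0.0518, 0.0154]), 90.0)
(2284, array([0.4755, 0.0211, 0.0183]), array([0.4766, 0.021 ]), array([0.0722, 0.0356]), 2.6)
```

Emit:
{"fn": "move_arm", "kwargs": {
  "targets": [
    {"xyz":[0.01,0.03,0.4],"twist":0,"hand":-0.6},
    {"xyz":[0.01,0.03,0.8],"twist":0,"hand":-0.4},
    {"xyz":[0.01,0.03,1],"twist":0,"hand":-0.4}
  ]
}}

```text
clock: 11.7
eef_pos: [0.4748, 0.0213, 0.0952]
orientation: [[-0.999, -0.048, -0.004], [-0.048, 0.999, -0.0], [0.004, -0.0, -1.0]]
ft_force: [-0.3, -0.1, -1.0]
finger_gap: 0.0597
grasp_force: 0.0
```

Emit:
{"fn": "move_arm", "kwargs": {
  "targets": [
    {"xyz":[0,0,0.3],"twist":0,"hand":-0.4},
    {"xyz":[0,0,0.6],"twist":0,"hand":-0.4},
    {"xyz":[0,0,0.77],"twist":0,"hand":-0.4},
    {"xyz":[0,0,0.77],"twist":0,"hand":-0.4},
    {"xyz":[0,0,0.77],"twist":0,"hand":1},
    {"xyz":[0,0,0.77],"twist":0,"hand":1},
    {"xyz":[0,0,0.77],"twist":0,"hand":1},
    {"xyz":[0,0,0.77],"twist":0,"hand":1}
  ],
  "force": 50
}}

```text
clock: 12.5
eef_pos: [0.4777, 0.0216, 0.0086]
orientation: [[-0.999, -0.05, 0.003], [-0.05, 0.999, 0.0], [-0.003, -0.0, -1.0]]
ft_force: [0.0, -0.7, 7.0]
finger_gap: 0.0347
grasp_force: 50.7
```

Emit:
{"fn": "move_arm", "kwargs": {
  "targets": [
    {"xyz":[0,0,0],"twist":0,"hand":1},
    {"xyz":[0,0,-0.3],"twist":0,"hand":1},
    {"xyz":[0,0,-0.6],"twist":0,"hand":1},
    {"xyz":[0,0,-0.6],"twist":0,"hand":1}
  ]
}}

```text
clock: 12.9
eef_pos: [0.4792, 0.0217, 0.0843]
orientation: [[-0.999, -0.05, 0.008], [-0.05, 0.999, 0.0], [-0.008, -0.0, -1.0]]
ft_force: [-0.2, 0.6, -1.0]
finger_gap: 0.0343
grasp_force: 50.6
```

```bash
python3 - <<'E'
from h import *
s=manip.sense(); print(s["eef_pos"],s["finger_gap"],s["grasp_force"]); to(.4755,-.2040,.05,86.6); save(manip.grab_frame("wrist"),"w4")
E
```

```text
[0.4791807  0.02170872 0.08425101] 0.03427266150182442 50.587248131632805
to (0.4755, -0.204, 0.05) xyz [ 0.127 -1.877  0.284] twist 0.104 yaw_y 92.86
```

View pics/w4.png

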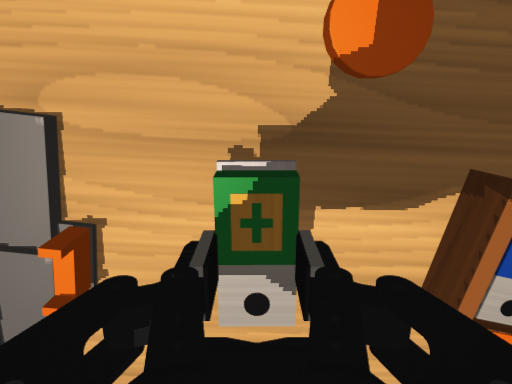

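Emit:
{"fn": "move_arm", "kwargs": {
  "targets": [
    {"xyz":[0.06,-0.4,-0.1],"twist":0.05,"hand":1},
    {"xyz":[0.06,-0.8,-0.1],"twist":0.1,"hand":1},
    {"xyz":[0.06,-1,-0.1],"twist":0.1,"hand":1}
  ]
}}

```text
clock: 13.25
eef_pos: [0.475, -0.101, 0.0903]
orientation: [[-0.998, 0.057, -0.0], [0.057, 0.998, -0.001], [0.0, -0.001, -1.0]]
ft_force: [0.2, 1.2, -1.6]
finger_gap: 0.0345
grasp_force: 50.7
```

Emit:
{"fn": "move_arm", "kwargs": {
  "targets": [
    {"xyz":[0.1,-0.4,0],"twist":0,"hand":1},
    {"xyz":[0.1,-0.88,0],"twist":0,"hand":1},
    {"xyz":[0.1,-0.88,0.1],"twist":0,"hand":1},
    {"xyz":[0.1,-0.88,0.2],"twist":0,"hand":1},
    {"xyz":[0.1,-0.88,0.3],"twist":0,"hand":1},
    {"xyz":[0.1,-0.88,0.3],"twist":0,"hand":1}
  ]
}}

```text
clock: 13.85
eef_pos: [0.4565, -0.2016, 0.0521]
orientation: [[-0.999, 0.053, -0.004], [0.053, 0.999, 0.002], [0.004, 0.002, -1.0]]
ft_force: [-0.6, 1.1, -0.7]
finger_gap: 0.0348
grasp_force: 50.7
```

```bash
python3 - <<'E'
from h import *
s=manip.sense(); print(s["eef_pos"],s["finger_gap"]); to(.4755,-.2040,.016,86.6)
E
```

```text
[ 0.45646162 -0.20159868  0.05213626] 0.034828003635945105
to (0.4755, -0.204, 0.016) xyz [-0.161 -0.012  0.301] twist 0.006 yaw_y 86.96
```

Emit:
{"fn": "move_arm", "kwargs": {
  "targets": [
    {"xyz":[-0.165,-0.015,0.05],"twist":0.006,"hand":1},
    {"xyz":[-0.165,-0.015,0.15],"twist":0.006,"hand":1},
    {"xyz":[-0.165,-0.015,0.28],"twist":0.006,"hand":1},
    {"xyz":[-0.165,-0.015,0.28],"twist":0.006,"hand":1}
  ]
}}

```text
clock: 14.25
eef_pos: [0.4759, -0.2046, 0.0189]
orientation: [[-0.998, 0.059, -0.004], [0.059, 0.998, 0.002], [0.004, 0.001, -1.0]]
ft_force: [-1.1, 1.0, -1.5]
finger_gap: 0.0342
grasp_force: 50.7
```

Emit:
{"fn": "move_arm", "kwargs": {
  "targets": [
    {"xyz":[0,0,0.03],"twist":0,"hand":1},
    {"xyz":[0,0,0.03],"twist":0,"hand":1}
  ]
}}

```text
clock: 14.45
eef_pos: [0.4773, -0.2059, 0.0178]
orientation: [[-0.998, 0.06, 0.0], [0.06, 0.998, -0.0], [-0.0, -0.0, -1.0]]
ft_force: [0.3, -0.1, -0.8]
finger_gap: 0.0345
grasp_force: 50.7
```

Emit:
{"fn": "move_arm", "kwargs": {
  "targets": [
    {"xyz":[0,0.012,0.02],"twist":0,"hand":1},
    {"xyz":[0,0.012,0.02],"twist":0,"hand":1},
    {"xyz":[0,0.012,0.02],"twist":0,"hand":-0.06},
    {"xyz":[0,0.012,0.02],"twist":0,"hand":-0.06},
    {"xyz":[0,0.012,0.02],"twist":0,"hand":-0.06}
  ]
}}

```text
clock: 14.95
eef_pos: [0.4775, -0.205, 0.0154]
orientation: [[-0.998, 0.061, 0.0], [0.061, 0.998, -0.0], [-0.0, -0.0, -1.0]]
ft_force: [-0.0, 0.1, 0.2]
finger_gap: 0.0453
grasp_force: 0.0
```

Emit:
{"fn": "move_arm", "kwargs": {
  "targets": [
    {"xyz":[0,0,-0.3],"twist":0,"hand":-0.06},
    {"xyz":[0,0,-0.7],"twist":0,"hand":-0.06},
    {"xyz":[0,0,-1],"twist":0,"hand":-0.06},
    {"xyz":[0,0,-1],"twist":0,"hand":-0.06}
  ]
}}

```text
clock: 15.35
eef_pos: [0.4795, -0.2058, 0.141]
orientation: [[-0.998, 0.061, 0.008], [0.061, 0.998, -0.003], [-0.008, -0.003, -1.0]]
ft_force: [-0.3, -0.1, -0.9]
finger_gap: 0.0453
grasp_force: 0.0
```

```bash
python3 - <<'E'
from h import *
f=manip.grab_frame("wrist"); save(f,"w5"); P=cloud(f)
b=(P[...,0]>.40)&(P[...,0]<.55)&(P[...,1]>-.24)&(P[...,1]<-.17)&(P[...,2]>.018)&(P[...,2]<.035)
q=P[b]; print(rectof(P,b),np.percentile(q[:,2],[5,50,95])); to(.524,.277,.30,90)
f=manip.grab_frame("scene"); P=cloud(f)
b=(P[...,0]>.42)&(P[...,0]<.62)&(P[...,1]>.12)&(P[...,1]<.42)&(P[...,2]>.036)&(P[...,2]<.048); print(rectof(P,b))
f=manip.grab_frame("side"); P=cloud(f)
b=(P[...,0]>.42)&(P[...,0]<.62)&(P[...,1]>.12)&(P[...,1]<.42)&(P[...,2]>.036)&(P[...,2]<.048); print(rectof(P,b))
E
```

```text
(3892, array([ 0.4752, -0.2043,  0.0243]), array([ 0.477 , -0.2044]), array([0.0361, 0.0726]), 86.7) [0.02312569 0.02430768 0.02543185]
to (0.524, 0.277, 0.3) xyz [-0.139  4.034 -1.355] twist -0.058 yaw_y 86.51
(1470, array([0.5284, 0.2672, 0.0412]), array([0.5259, 0.2699]), array([0.2204, 0.1148]), 80.2)
(2438, array([0.5222, 0.2754, 0.0423]), array([0.5224, 0.2686]), array([0.2248, 0.108 ]), 80.0)
```

View pics/w5.png

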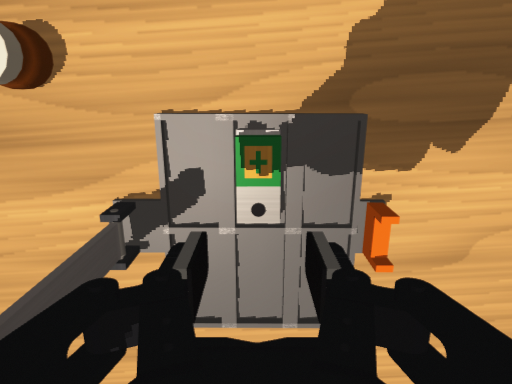

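Emit:
{"fn": "move_arm", "kwargs": {
  "targets": [
    {"xyz":[0,0.4,-0.4],"twist":0,"hand":-0.4},
    {"xyz":[0,0.8,-0.6],"twist":0,"hand":-0.4},
    {"xyz":[0,1,-0.6],"twist":0,"hand":-0.4}
  ]
}}

```text
clock: 15.8
eef_pos: [0.4846, -0.0841, 0.2081]
orientation: [[-0.998, 0.062, 0.0], [0.062, 0.998, -0.0], [-0.0, 0.0, -1.0]]
ft_force: [1.4, 0.0, 0.4]
finger_gap: 0.0597
grasp_force: 0.0
```

Emit:
{"fn": "move_arm", "kwargs": {
  "targets": [
    {"xyz":[0,0.4,-0.3],"twist":0,"hand":-0.4},
    {"xyz":[0,0.8,-0.6],"twist":0,"hand":-0.4},
    {"xyz":[0,1,-0.6],"twist":0,"hand":-0.4}
  ]
}}

```text
clock: 16.1
eef_pos: [0.4919, 0.0363, 0.2805]
orientation: [[-0.998, 0.061, 0.001], [0.061, 0.998, 0.0], [-0.001, 0.0, -1.0]]
ft_force: [-0.2, -0.3, -0.5]
finger_gap: 0.0598
grasp_force: 0.0
```

Emit:
{"fn": "move_arm", "kwargs": {
  "targets": [
    {"xyz":[0,0.4,0],"twist":0,"hand":-0.4},
    {"xyz":[0,0.8,0],"twist":0,"hand":-0.4},
    {"xyz":[0,1,0],"twist":0,"hand":-0.4}
  ]
}}

```text
clock: 16.4
eef_pos: [0.4987, 0.1576, 0.2773]
orientation: [[-0.998, 0.059, -0.003], [0.059, 0.998, -0.0], [0.003, -0.0, -1.0]]
ft_force: [0.1, -1.3, -0.3]
finger_gap: 0.06
grasp_force: 0.0
```

Emit:
{"fn": "move_arm", "kwargs": {
  "targets": [
    {"xyz":[0,0.4,0],"twist":0.1,"hand":-0.4},
    {"xyz":[0,0.8,0],"twist":0.11,"hand":-0.4},
    {"xyz":[0,0.95,0],"twist":0.11,"hand":-0.4},
    {"xyz":[0,0.95,0],"twist":0.11,"hand":-0.4}
  ]
}}

```text
clock: 16.8
eef_pos: [0.5057, 0.2704, 0.2768]
orientation: [[-0.985, 0.172, -0.003], [0.172, 0.985, -0.002], [0.003, -0.002, -1.0]]
ft_force: [-0.3, 0.1, -0.3]
finger_gap: 0.0599
grasp_force: 0.0
```

```bash
python3 - <<'E'
from h import *
np.set_printoptions(precision=4,suppress=True)
s=manip.sense(); print(s["eef_pos"],s["clock"])
f=manip.grab_frame("wrist"); save(f,"w6"); P=cloud(f); np.save("P6.npy",P); np.save("I6.npy",f["image"])
b=(P[...,0]>.42)&(P[...,0]<.62)&(P[...,1]>.12)&(P[...,1]<.42)&(P[...,2]>.036)&(P[...,2]<.048); print(rectof(P,b),np.median(P[b][:,2]))
spots(f,dict(nest=0,pocket1=.042,block_red=.024,block_yellow=.024,block_blue=.024,block_white=.024))
E
```

```text
[0.5057 0.2704 0.2768] 16.8
(13519, array([0.5204, 0.2662, 0.0421]), array([0.5231, 0.2693]), array([0.2204, 0.1071]), 80.2) 0.04223548377157599
nest 0.92 [258. 169.] [0.5236 0.2693 0.    ]
block_red 0.98 [324. 173.] [0.5383 0.3481 0.024 ]
block_blue 0.71 [194. 174.] [0.5113 0.1917 0.024 ]
```

View pics/w6.png

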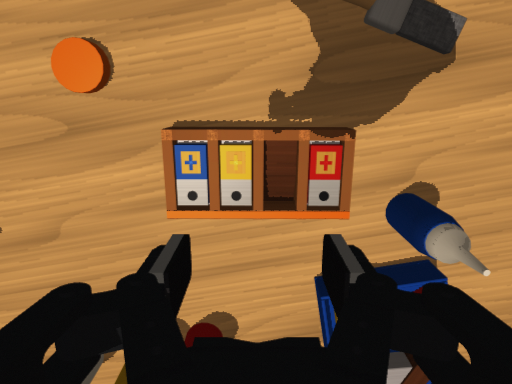

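Wrist view: nest spans columns 163–355, rows 128–218, with the orange strip (press side) along the bottom. Blue is at (191,173), yellow at (236,173), and red at (325,173); pocket 3 is empty.

Emit:
{"fn": "move_arm", "kwargs": {
  "targets": [
    {"xyz":[-0.2,-0.3,0.3],"twist":0,"hand":0.5},
    {"xyz":[-0.378,-0.635,0.6],"twist":0,"hand":1},
    {"xyz":[-0.378,-0.635,0.9],"twist":0,"hand":1},
    {"xyz":[-0.378,-0.635,0.9],"twist":0,"hand":1}
  ]
}}

```text
clock: 17.55
eef_pos: [0.5349, 0.1821, 0.165]
orientation: [[-0.984, 0.178, -0.009], [0.178, 0.984, -0.003], [0.009, -0.005, -1.0]]
ft_force: [-0.3, -0.2, -0.8]
finger_gap: 0.0013
grasp_force: 0.0
```

Emit:
{"fn": "move_arm", "kwargs": {
  "targets": [
    {"xyz":[0,0,0.35],"twist":0,"hand":1},
    {"xyz":[0,0,0.7],"twist":0,"hand":1},
    {"xyz":[0,0,0.85],"twist":0,"hand":1},
    {"xyz":[0,0,0.85],"twist":0,"hand":1},
    {"xyz":[0,0,0.85],"twist":0,"hand":1}
  ]
}}

```text
clock: 18.05
eef_pos: [0.5384, 0.1861, 0.0718]
orientation: [[-0.985, 0.175, 0.002], [0.175, 0.985, 0.001], [-0.002, 0.001, -1.0]]
ft_force: [0.2, -0.6, 0.8]
finger_gap: 0.0004
grasp_force: 0.0
```

```bash
python3 - <<'E'
from h import *
s=manip.sense(); print(s["eef_pos"],s["finger_gap"]); to(.5373,.1876,.030,80.2)
E
```

```text
[0.53838278 0.18610585 0.07183152] 0.00037442537273534834
to (0.5373, 0.1876, 0.03) xyz [0.012 0.01  0.349] twist -0.004 yaw_y 79.94
```

Emit:
{"fn": "move_arm", "kwargs": {
  "targets": [
    {"xyz":[0.012,0.01,0.15],"twist":0,"hand":1},
    {"xyz":[0.012,0.01,0.22],"twist":0,"hand":1},
    {"xyz":[0.012,0.01,0.26],"twist":0,"hand":1},
    {"xyz":[0.012,0.01,0.3],"twist":0,"hand":1},
    {"xyz":[0.012,0.01,0.35],"twist":0,"hand":1},
    {"xyz":[0.012,0.01,0.35],"twist":0,"hand":1}
  ]
}}

```text
clock: 18.65
eef_pos: [0.5408, 0.1875, 0.0327]
orientation: [[-0.984, 0.176, 0.011], [0.176, 0.984, 0.002], [-0.011, 0.004, -1.0]]
ft_force: [6.1, -2.6, 21.6]
finger_gap: -0.0002
grasp_force: 23.6
```

Emit:
{"fn": "move_arm", "kwargs": {
  "targets": [
    {"xyz":[0,0,-0.2],"twist":0,"hand":1},
    {"xyz":[0,0,-0.6],"twist":0,"hand":1},
    {"xyz":[0,0,-1],"twist":0,"hand":-0.2},
    {"xyz":[0,0,-1],"twist":0,"hand":-0.2},
    {"xyz":[0,0,-1],"twist":0,"hand":-0.2}
  ]
}}

```text
clock: 19.15
eef_pos: [0.5371, 0.187, 0.1492]
orientation: [[-0.985, 0.175, 0.003], [0.175, 0.985, 0.001], [-0.003, 0.002, -1.0]]
ft_force: [-0.0, 1.0, -1.2]
finger_gap: 0.0435
grasp_force: 0.0
```

```bash
cat >> h.py <<'E'
N=np.array([.523,.2693]); n=np.array([.9854,-.1702]); m=np.array([.1702,.9854])
def proud(f):
    P=cloud(f); d=P[...,:2]-N; u=d@n; v=d@m; b=(abs(u)<.05)&(abs(v)<.105)&(P[...,2]>.046)&(P[...,2]<.065)
    for k in (-.078,-.026,.026,.078):
        c=b&(abs(v-k)<.024)
        if c.sum()>30: print("proud",k,c.sum(),"u",np.percentile(u[c],[2,98]).round(4),"v",np.percentile(v[c],[2,50,98]).round(4),"zmax",np.percentile(P[c][:,2],98).round(4))
E
python3 - <<'E'
from h import *
f=manip.grab_frame("wrist"); proud(f); save(f,"w7"); g=N-.022*n-.078*m; to(*g,.08,80.2)
E
```

```text
proud -0.078 2045 u [-0.0317  0.0001] v [-0.095  -0.0776 -0.0605] zmax 0.0574
to (np.float64(0.4880456), np.float64(0.19618319999999995), 0.08) xyz [0.411 0.006 0.562] twist -0.005 yaw_y 79.91
```

View pics/w7.png

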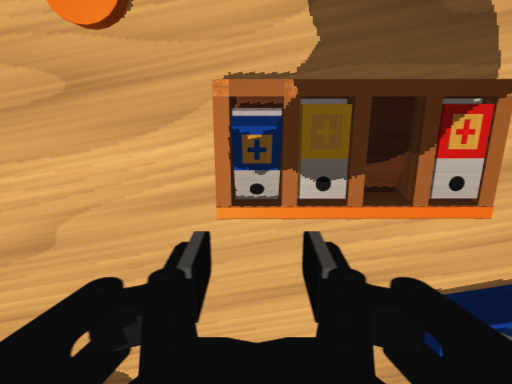

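Blue is tilted up, its raised end at about (257,122) in the picture, and the others are still flush.

Emit:
{"fn": "move_arm", "kwargs": {
  "targets": [
    {"xyz":[0.41,0.01,0.1],"twist":-0.005,"hand":-0.2},
    {"xyz":[0.41,0.01,0.4],"twist":-0.005,"hand":-0.2},
    {"xyz":[0.41,0.01,0.6],"twist":-0.005,"hand":-0.2},
    {"xyz":[0.41,0.01,0.75],"twist":-0.005,"hand":-0.2},
    {"xyz":[0.41,0.01,0.86],"twist":-0.005,"hand":-0.2},
    {"xyz":[0.41,0.01,0.86],"twist":-0.005,"hand":-0.2}
  ]
}}

```text
clock: 19.8
eef_pos: [0.4865, 0.1959, 0.0413]
orientation: [[-0.985, 0.17, -0.004], [0.17, 0.985, -0.002], [0.004, -0.002, -1.0]]
ft_force: [-1.0, -0.0, -0.2]
finger_gap: 0.051
grasp_force: 0.0
```

Emit:
{"fn": "move_arm", "kwargs": {
  "targets": [
    {"xyz":[0,0,0],"twist":0,"hand":1},
    {"xyz":[0,0,0],"twist":0,"hand":1},
    {"xyz":[0,0,0],"twist":0,"hand":1},
    {"xyz":[0,0,0],"twist":0,"hand":1},
    {"xyz":[0,0,0],"twist":0,"hand":1}
  ],
  "force": 80
}}

```text
clock: 20.3
eef_pos: [0.4882, 0.1967, 0.0445]
orientation: [[-0.985, 0.17, 0.001], [0.17, 0.985, 0.0], [-0.001, 0.001, -1.0]]
ft_force: [-3.1, -0.7, 4.1]
finger_gap: 0.0341
grasp_force: 57.0
```

Gripped; lift and check.

Emit:
{"fn": "move_arm", "kwargs": {
  "targets": [
    {"xyz":[0,0,-0.1],"twist":0,"hand":1},
    {"xyz":[0,0,-0.3],"twist":0,"hand":1},
    {"xyz":[0,0,-0.6],"twist":0,"hand":1},
    {"xyz":[0,0,-0.9],"twist":0,"hand":1},
    {"xyz":[0,0,-0.9],"twist":0,"hand":1}
  ]
}}

```text
clock: 20.8
eef_pos: [0.4901, 0.1973, 0.158]
orientation: [[-0.985, 0.17, 0.008], [0.17, 0.985, 0.003], [-0.007, 0.004, -1.0]]
ft_force: [0.5, -0.2, -0.5]
finger_gap: 0.0329
grasp_force: 81.2
```

```bash
python3 - <<'E'
from h import *
s=manip.sense(); print(s["eef_pos"],s["finger_gap"],s["grasp_force"],s["clock"])
f=manip.grab_frame("wrist"); save(f,"w8")
P=cloud(f); R=np.array(s["orientation"]); q=(P-s["eef_pos"])@R
b=(abs(q[...,1])<.012)&(q[...,0]<.06)&(q[...,0]>-.08)&(q[...,2]<.06)&(q[...,2]>-.03)
a=q[b]
for x in np.arange(-.07,.05,.01):
    k=abs(a[:,0]-x)<.003
    if k.sum()>5: print("ahead",round(-x,3),"below tcp",np.median(a[k,2]).round(4),k.sum())
to(.5773-.0166,-.1515+.001,.15,86.6)
E
```

```text
[0.49013619 0.19731148 0.15797599] 0.03290399519113639 81.19612131267786 20.8
ahead 0.06 below tcp 0.0193 201
ahead 0.05 below tcp 0.0139 251
ahead 0.04 below tcp 0.0085 277
ahead 0.03 below tcp 0.0028 295
ahead 0.02 below tcp -0.0027 362
ahead 0.01 below tcp -0.0081 446
ahead -0.0 below tcp -0.01 992
ahead -0.01 below tcp -0.0011 519
to (0.5607000000000001, -0.1505, 0.15) xyz [-1.077 -2.753  0.041] twist -0.106 yaw_y 80.21
```

View pics/w8.png

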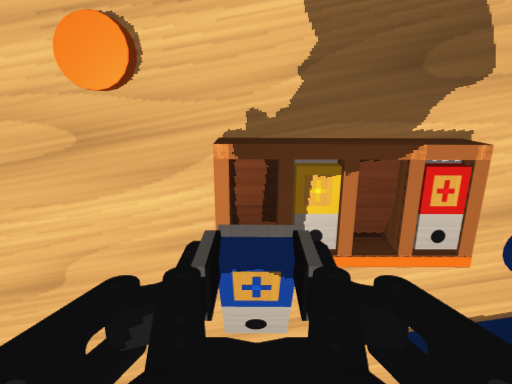

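Blue is held between the pads with its face at about 28° and the plate end down, ending near row 330.

Emit:
{"fn": "move_arm", "kwargs": {
  "targets": [
    {"xyz":[-0.14,-0.4,0],"twist":0,"hand":1},
    {"xyz":[-0.28,-0.81,0],"twist":0,"hand":1},
    {"xyz":[-0.28,-0.81,0],"twist":0,"hand":1}
  ]
}}

```text
clock: 21.15
eef_pos: [0.5047, 0.0908, 0.151]
orientation: [[-0.985, 0.174, -0.001], [0.174, 0.985, -0.002], [0.001, -0.002, -1.0]]
ft_force: [-0.5, 1.5, -2.0]
finger_gap: 0.0334
grasp_force: 81.2
```

Emit:
{"fn": "move_arm", "kwargs": {
  "targets": [
    {"xyz":[-0.14,-0.4,0],"twist":0,"hand":1},
    {"xyz":[-0.28,-0.81,0],"twist":0,"hand":1},
    {"xyz":[-0.28,-0.81,0],"twist":0,"hand":1}
  ]
}}

```text
clock: 21.45
eef_pos: [0.5212, -0.0107, 0.1509]
orientation: [[-0.985, 0.174, -0.001], [0.174, 0.985, -0.001], [0.001, -0.001, -1.0]]
ft_force: [-0.6, 0.8, -2.4]
finger_gap: 0.0331
grasp_force: 81.3
```

Emit:
{"fn": "move_arm", "kwargs": {
  "targets": [
    {"xyz":[-0.14,-0.4,0],"twist":0,"hand":1},
    {"xyz":[-0.28,-0.81,0],"twist":0,"hand":1},
    {"xyz":[-0.28,-0.81,0],"twist":0,"hand":1}
  ]
}}

```text
clock: 21.75
eef_pos: [0.5379, -0.1119, 0.1507]
orientation: [[-0.985, 0.174, -0.001], [0.174, 0.985, -0.001], [0.001, -0.001, -1.0]]
ft_force: [-0.5, 0.7, -2.7]
finger_gap: 0.0332
grasp_force: 81.3
```

Emit:
{"fn": "move_arm", "kwargs": {
  "targets": [
    {"xyz":[-0.14,-0.4,0],"twist":-0.05,"hand":1},
    {"xyz":[-0.28,-0.81,0.1],"twist":-0.106,"hand":1},
    {"xyz":[-0.28,-0.81,0.3],"twist":-0.106,"hand":1},
    {"xyz":[-0.28,-0.81,0.5],"twist":-0.106,"hand":1},
    {"xyz":[-0.28,-0.81,0.5],"twist":-0.106,"hand":1}
  ]
}}

```text
clock: 22.25
eef_pos: [0.5524, -0.2084, 0.0875]
orientation: [[-0.998, 0.06, -0.007], [0.06, 0.998, 0.003], [0.007, 0.002, -1.0]]
ft_force: [-0.5, 0.6, -1.3]
finger_gap: 0.0336
grasp_force: 81.3
```

```bash
cat >> h.py <<'E'
def held():
    s=manip.sense(); f=manip.grab_frame("wrist"); P=cloud(f); R=np.array(s["orientation"]); q=(P-s["eef_pos"])@R
    a=q[(abs(q[...,1])<.012)&(q[...,2]<.06)&(q[...,2]>-.03)]
    L=[(-x,np.median(a[abs(a[:,0]-x)<.003][:,2])) for x in np.arange(-.06,-.01,.01) if (abs(a[:,0]-x)<.003).sum()>5]
    print("held slope/offset",np.polyfit(*zip(*L),1).round(4) if len(L)>1 else None,s["eef_pos"].round(4) if hasattr(s["eef_pos"],"round") else s["eef_pos"],"gap",s["finger_gap"],"clock",s["clock"])
E
python3 - <<'E'
from h import *
held(); to(.5577,-.2096,.0455,86.6)
E
```

```text
held slope/offset [ 0.5534 -0.0137] [ 0.5524 -0.2084  0.0875] gap 0.033589860880183946 clock 22.25
to (0.5577, -0.2096, 0.0455) xyz [-0.039 -0.008  0.37 ] twist -0.0 yaw_y 86.59
```

Emit:
{"fn": "move_arm", "kwargs": {
  "targets": [
    {"xyz":[-0.039,-0.008,0.1],"twist":0,"hand":1},
    {"xyz":[-0.039,-0.008,0.25],"twist":0,"hand":1},
    {"xyz":[-0.039,-0.008,0.36],"twist":0,"hand":1},
    {"xyz":[-0.039,-0.008,0.36],"twist":0,"hand":1},
    {"xyz":[-0.039,-0.008,0.36],"twist":0,"hand":1}
  ],
  "force": 30
}}

```text
clock: 22.8
eef_pos: [0.5602, -0.2105, 0.05]
orientation: [[-0.998, 0.059, 0.003], [0.059, 0.998, -0.0], [-0.003, -0.0, -1.0]]
ft_force: [1.7, 0.6, 1.8]
finger_gap: 0.0334
grasp_force: 81.2
```

Emit:
{"fn": "move_arm", "kwargs": {
  "targets": [
    {"xyz":[0.02,0,0.04],"twist":0,"hand":1},
    {"xyz":[0.041,0,0.07],"twist":0,"hand":1},
    {"xyz":[0.073,0,0.13],"twist":0,"hand":1},
    {"xyz":[0.098,0,0.195],"twist":0,"hand":1},
    {"xyz":[0.108,0,0.235],"twist":0,"hand":1},
    {"xyz":[0.108,0,0.235],"twist":0,"hand":1}
  ]
}}

```text
clock: 23.4
eef_pos: [0.546, -0.2099, 0.0214]
orientation: [[-0.998, 0.06, 0.001], [0.06, 0.998, -0.0], [-0.001, -0.0, -1.0]]
ft_force: [-4.0, 2.1, 7.0]
finger_gap: 0.033
grasp_force: 76.5
```

```bash
python3 - <<'E'
from h import *
held(); print(manip.sense()["ft_force"])
E
```

```text
held slope/offset [ 0.0353 -0.0127] [ 0.546  -0.2099  0.0214] gap 0.032963175769517204 clock 23.4
[-3.28710113  1.26766049  6.82795131]
```

```bash
python3 - <<'E'
from h import *
f=manip.grab_frame("wrist"); save(f,"w9"); P=cloud(f)
b=(P[...,0]>.515)&(P[...,0]<.66)&(P[...,1]>-.24)&(P[...,1]<-.18)&(P[...,2]>.018)&(P[...,2]<.045)
print(rectof(P,b))
for y in(-.22,-.2105,-.2):
    for x in np.arange(.51,.65,.01):
        k=(abs(P[...,0]-x)<.003)&(abs(P[...,1]-y)<.004)
        if k.sum()>3: print(y,round(x,3),np.median(P[k][:,2]).round(4),end="; ")
E
```

```text
(9039, array([ 0.5586, -0.2104,  0.032 ]), array([ 0.5527, -0.2069]), array([0.0725, 0.0575]), 11.6)
-0.22 0.51 0.0242; -0.22 0.52 0.0132; -0.22 0.53 0.1041; -0.22 0.54 0.0065; -0.22 0.55 0.0333; -0.22 0.56 0.0335; -0.22 0.57 0.0333; -0.22 0.58 0.033; -0.22 0.59 0.0327; -0.2105 0.51 0.0244; -0.2105 0.52 0.0118; -0.2105 0.53 0.0062; -0.2105 0.54 0.0066; -0.2105 0.55 0.0326; -0.2105 0.56 0.0337; -0.2105 0.57 0.0337; -0.2105 0.58 0.0331; -0.2105 0.59 0.0324; -0.2 0.51 0.0243; -0.2 0.52 0.0107; -0.2 0.53 0.1088; -0.2 0.54 0.0064; -0.2 0.55 0.0306; -0.2 0.56 0.0335; -0.2 0.57 0.0332; -0.2 0.58 0.0331; -0.2 0.59 0.0324;
```

View pics/w9.png

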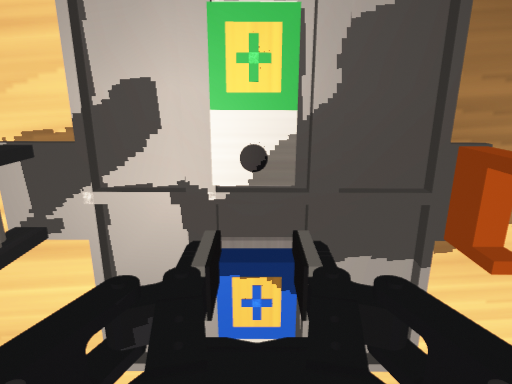

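The blue block is level, but its plate end rests on the bay's far rim (face at 33 mm instead of 24). I'll shift it 10 mm towards the robot and lower it again.

Emit:
{"fn": "move_arm", "kwargs": {
  "targets": [
    {"xyz":[0,0,-0.04],"twist":0,"hand":1},
    {"xyz":[0.05,0,-0.04],"twist":0,"hand":1},
    {"xyz":[0.088,0,-0.04],"twist":0,"hand":1},
    {"xyz":[0.088,0,-0.04],"twist":0,"hand":1},
    {"xyz":[0.088,0,0.0],"twist":0,"hand":1},
    {"xyz":[0.088,0,0.03],"twist":0,"hand":1},
    {"xyz":[0.088,0,0.05],"twist":0,"hand":1},
    {"xyz":[0.088,0,0.05],"twist":0,"hand":1}
  ],
  "force": 60
}}

```text
clock: 24.3
eef_pos: [0.535, -0.2093, 0.0142]
orientation: [[-0.998, 0.06, -0.001], [0.06, 0.998, 0.0], [0.001, -0.0, -1.0]]
ft_force: [-6.0, 0.2, 6.9]
finger_gap: 0.0328
grasp_force: 76.5
```

```bash
cat >> h.py <<'E'
def inbay(cx,cy,f=None):
    f=f or manip.grab_frame("wrist"); P=cloud(f); r=np.array([.9982,-.0593]); t=np.array([.0593,.9982]); d=P[...,:2]-np.array([cx,cy]); u=d@r; v=d@t
    b=(abs(u)<.056)&(abs(v)<.026)&(P[...,2]>.0175)&(P[...,2]<.06)
    if b.sum()<50: print("empty?",b.sum());return
    for a in np.arange(-.05,.051,.01):
        k=b&(abs(u-a)<.003)&(abs(v)<.015)
        if k.sum()>5: print(round(a,2),np.median(P[k][:,2]).round(4),end="; ")
    print("u",np.percentile(u[b],[1,99]).round(4),"v",np.percentile(v[b],[1,99]).round(4))
E
python3 - <<'E'
from h import *
held(); print(manip.sense()["ft_force"]); inbay(.5737,-.2105)
E
```

```text
held slope/offset [ 0.0474 -0.0128] [ 0.535  -0.2093  0.0142] gap 0.03283487002557018 clock 24.3
[-5.44385561  0.2878041   6.3099518 ]
-0.04 0.0223; -0.03 0.0261; -0.02 0.0261; -0.01 0.0257; 0.0 0.0251; u [-0.0509  0.0028] v [-0.0234  0.0246]
```

Emit:
{"fn": "move_arm", "kwargs": {
  "targets": [
    {"xyz":[0,0,-0.01],"twist":0,"hand":-0.06},
    {"xyz":[0,0,-0.01],"twist":0,"hand":-0.06},
    {"xyz":[0,0,-0.01],"twist":0,"hand":-0.06},
    {"xyz":[0,0,-0.4],"twist":0,"hand":-0.06},
    {"xyz":[0,0,-0.8],"twist":0,"hand":-0.06},
    {"xyz":[0,0,-1],"twist":0,"hand":-0.06}
  ]
}}

```text
clock: 25.0
eef_pos: [0.5366, -0.2096, 0.1386]
orientation: [[-0.998, 0.06, 0.004], [0.06, 0.998, -0.002], [-0.004, -0.001, -1.0]]
ft_force: [1.1, -0.8, -0.1]
finger_gap: 0.0452
grasp_force: 0.0
```

Emit:
{"fn": "move_arm", "kwargs": {
  "targets": [
    {"xyz":[0.4,0,-0.6],"twist":0,"hand":-0.06},
    {"xyz":[0.4,0,-0.8],"twist":0,"hand":-0.06},
    {"xyz":[0.4,0,-0.8],"twist":0,"hand":-0.06}
  ]
}}

```text
clock: 25.3
eef_pos: [0.4877, -0.2069, 0.2367]
orientation: [[-0.998, 0.06, 0.007], [0.06, 0.998, -0.003], [-0.007, -0.003, -1.0]]
ft_force: [0.6, -0.4, 1.0]
finger_gap: 0.0454
grasp_force: 0.0
```

```bash
python3 - <<'E'
from h import *
inbay(.5737,-.2105); inbay(.475,-.2045); g=N+.028*n-.026*m; print(manip.sense()["eef_pos"]); to(*g,.23,80.2)
E
```

```text
-0.04 0.022; -0.03 0.0243; -0.02 0.0245; -0.01 0.0242; 0.0 0.0241; 0.01 0.024; 0.02 0.0241; 0.03 0.0241; u [-0.0378  0.0339] v [-0.0183  0.0171]
-0.03 0.0241; -0.02 0.0243; -0.01 0.0246; 0.0 0.0243; 0.01 0.024; 0.02 0.024; 0.03 0.0243; 0.04 0.024; u [-0.0321  0.0391] v [-0.0196  0.0157]
[ 0.48819107 -0.20676455  0.23245909]
to (np.float64(0.546166), np.float64(0.23891400000000002), 0.23) xyz [-0.259  3.736  0.017] twist 0.106 yaw_y 86.56
```

Both blocks sit flat at 24 mm. Next is yellow.

Emit:
{"fn": "move_arm", "kwargs": {
  "targets": [
    {"xyz":[-0.03,0.4,0],"twist":0,"hand":0.5},
    {"xyz":[-0.065,0.8,0],"twist":0,"hand":1},
    {"xyz":[-0.065,0.934,0],"twist":0,"hand":1}
  ]
}}

```text
clock: 25.7
eef_pos: [0.5023, -0.0919, 0.2282]
orientation: [[-0.998, 0.058, -0.003], [0.058, 0.998, 0.001], [0.003, 0.001, -1.0]]
ft_force: [-0.0, -1.5, 0.1]
finger_gap: 0.0015
grasp_force: 0.0
```

Emit:
{"fn": "move_arm", "kwargs": {
  "targets": [
    {"xyz":[-0.03,0.4,0],"twist":0,"hand":1},
    {"xyz":[-0.065,0.8,0],"twist":0,"hand":1},
    {"xyz":[-0.065,0.934,0],"twist":0,"hand":1}
  ]
}}

```text
clock: 26.0
eef_pos: [0.5168, 0.02, 0.2279]
orientation: [[-0.998, 0.057, -0.003], [0.057, 0.998, 0.001], [0.003, 0.001, -1.0]]
ft_force: [-0.3, -0.4, -0.2]
finger_gap: 0.0003
grasp_force: 0.0
```

Emit:
{"fn": "move_arm", "kwargs": {
  "targets": [
    {"xyz":[-0.03,0.4,0.1],"twist":0,"hand":1},
    {"xyz":[-0.065,0.8,0.2],"twist":0,"hand":1},
    {"xyz":[-0.065,0.934,0.3],"twist":0,"hand":1}
  ]
}}

```text
clock: 26.3
eef_pos: [0.531, 0.1315, 0.1912]
orientation: [[-0.998, 0.057, -0.003], [0.057, 0.998, 0.0], [0.003, -0.0, -1.0]]
ft_force: [-0.2, -0.4, 0.1]
finger_gap: 0.0
grasp_force: 0.0
```

Emit:
{"fn": "move_arm", "kwargs": {
  "targets": [
    {"xyz":[-0.03,0.4,0.1],"twist":0.05,"hand":1},
    {"xyz":[-0.065,0.8,0.3],"twist":0.106,"hand":1},
    {"xyz":[-0.065,0.934,0.6],"twist":0.106,"hand":1},
    {"xyz":[-0.065,0.934,0.8],"twist":0.106,"hand":1},
    {"xyz":[-0.065,0.934,0.8],"twist":0.106,"hand":1}
  ]
}}

```text
clock: 26.8
eef_pos: [0.5429, 0.2388, 0.0924]
orientation: [[-0.986, 0.169, -0.008], [0.169, 0.986, -0.004], [0.008, -0.005, -1.0]]
ft_force: [-0.5, -0.1, 0.1]
finger_gap: 0.0007
grasp_force: 0.0
```

```bash
python3 - <<'E'
from h import *
g=N+.028*n-.026*m; s=manip.sense(); print(s["eef_pos"],s["finger_gap"],s["clock"]); to(*g,.030,80.2)
E
```

```text
[0.5429487  0.23880129 0.09236644] 0.0006841618005019581 26.8
to (np.float64(0.546166), np.float64(0.23891400000000002), 0.03) xyz [-0.03   0.008  0.519] twist 0.002 yaw_y 80.29
```

Emit:
{"fn": "move_arm", "kwargs": {
  "targets": [
    {"xyz":[-0.015,0.005,0.2],"twist":0,"hand":1},
    {"xyz":[-0.015,0.005,0.36],"twist":0,"hand":1},
    {"xyz":[-0.015,0.005,0.41],"twist":0,"hand":1},
    {"xyz":[-0.015,0.005,0.46],"twist":0,"hand":1},
    {"xyz":[-0.015,0.005,0.51],"twist":0,"hand":1},
    {"xyz":[-0.015,0.005,0.51],"twist":0,"hand":1}
  ]
}}

```text
clock: 27.4
eef_pos: [0.5475, 0.2394, 0.0374]
orientation: [[-0.985, 0.17, 0.0], [0.17, 0.985, 0.0], [-0.0, 0.0, -1.0]]
ft_force: [0.2, 0.4, -0.9]
finger_gap: 0.0003
grasp_force: 0.0
```

Emit:
{"fn": "move_arm", "kwargs": {
  "targets": [
    {"xyz":[0,0,-0.2],"twist":0,"hand":1},
    {"xyz":[0,0,-0.6],"twist":0,"hand":1},
    {"xyz":[0,0,-1],"twist":0,"hand":-0.2},
    {"xyz":[0,0,-1],"twist":0,"hand":-0.2},
    {"xyz":[0,0,-1],"twist":0,"hand":-0.2}
  ]
}}

```text
clock: 27.9
eef_pos: [0.5483, 0.2399, 0.1597]
orientation: [[-0.985, 0.17, 0.004], [0.17, 0.985, 0.002], [-0.003, 0.002, -1.0]]
ft_force: [0.3, -0.2, -1.3]
finger_gap: 0.0432
grasp_force: 0.0
```

```bash
python3 - <<'E'
from h import *
proud(manip.grab_frame("wrist")); g=N-.022*n-.026*m; to(*g,.0445,80.2)
E
```

```text
proud -0.026 1885 u [-0.0309 -0.    ] v [-0.0433 -0.026  -0.0089] zmax 0.0575
to (np.float64(0.496896), np.float64(0.24742399999999998), 0.0445) xyz [ 0.428 -0.008  0.945] twist 0.0 yaw_y 80.22
```

Emit:
{"fn": "move_arm", "kwargs": {
  "targets": [
    {"xyz":[0.42,-0.01,0.1],"twist":0,"hand":-0.2},
    {"xyz":[0.42,-0.01,0.45],"twist":0,"hand":-0.2},
    {"xyz":[0.42,-0.01,0.7],"twist":0,"hand":-0.2},
    {"xyz":[0.42,-0.01,0.85],"twist":0,"hand":-0.2},
    {"xyz":[0.42,-0.01,0.94],"twist":0,"hand":-0.2},
    {"xyz":[0.42,-0.01,0.94],"twist":0,"hand":-0.2}
  ]
}}

```text
clock: 28.55
eef_pos: [0.4963, 0.2463, 0.0424]
orientation: [[-0.985, 0.17, -0.003], [0.17, 0.985, -0.002], [0.003, -0.002, -1.0]]
ft_force: [-0.3, -0.2, 0.6]
finger_gap: 0.0512
grasp_force: 0.0
```

Emit:
{"fn": "move_arm", "kwargs": {
  "targets": [
    {"xyz":[0,0,0],"twist":0,"hand":1},
    {"xyz":[0,0,0],"twist":0,"hand":1},
    {"xyz":[0,0,0],"twist":0,"hand":1},
    {"xyz":[0,0,0],"twist":0,"hand":1},
    {"xyz":[0,0,0],"twist":0,"hand":1}
  ],
  "force": 80
}}

```text
clock: 29.05
eef_pos: [0.4978, 0.2472, 0.0455]
orientation: [[-0.985, 0.17, 0.001], [0.17, 0.985, 0.001], [-0.001, 0.001, -1.0]]
ft_force: [-3.6, -0.3, 6.7]
finger_gap: 0.0331
grasp_force: 79.9
```

Emit:
{"fn": "move_arm", "kwargs": {
  "targets": [
    {"xyz":[0,0,-0.1],"twist":0,"hand":1},
    {"xyz":[0,0,-0.3],"twist":0,"hand":1},
    {"xyz":[0,0,-0.6],"twist":0,"hand":1},
    {"xyz":[0,0,-0.9],"twist":0,"hand":1},
    {"xyz":[0,0,-0.9],"twist":0,"hand":1}
  ]
}}

```text
clock: 29.55
eef_pos: [0.4996, 0.2478, 0.1586]
orientation: [[-0.985, 0.17, 0.008], [0.17, 0.985, 0.004], [-0.007, 0.005, -1.0]]
ft_force: [0.6, 0.8, -1.3]
finger_gap: 0.0325
grasp_force: 79.8
```

```bash
python3 - <<'E'
from h import *
held(); to(.479-.024,-.1463+.0025,.1,86.6)
E
```

```text
held slope/offset [ 0.5498 -0.012 ] [0.4996 0.2478 0.1586] gap 0.03249961471931382 clock 29.55
to (0.45499999999999996, -0.1438, 0.1) xyz [-0.192 -3.277  0.456] twist -0.106 yaw_y 80.22
```

Emit:
{"fn": "move_arm", "kwargs": {
  "targets": [
    {"xyz":[-0.025,-0.4,0],"twist":0,"hand":1},
    {"xyz":[-0.05,-0.82,0],"twist":0,"hand":1},
    {"xyz":[-0.05,-0.82,0],"twist":0,"hand":1}
  ]
}}

```text
clock: 29.9
eef_pos: [0.4857, 0.1447, 0.1518]
orientation: [[-0.985, 0.174, -0.002], [0.174, 0.985, -0.002], [0.001, -0.002, -1.0]]
ft_force: [0.3, 0.4, -1.2]
finger_gap: 0.0329
grasp_force: 80.3
```

Emit:
{"fn": "move_arm", "kwargs": {
  "targets": [
    {"xyz":[-0.025,-0.4,0],"twist":0,"hand":1},
    {"xyz":[-0.05,-0.82,0],"twist":0,"hand":1},
    {"xyz":[-0.05,-0.82,0],"twist":0,"hand":1}
  ]
}}

```text
clock: 30.2
eef_pos: [0.475, 0.0468, 0.1518]
orientation: [[-0.985, 0.175, -0.001], [0.175, 0.985, -0.001], [0.001, -0.002, -1.0]]
ft_force: [1.0, -0.2, -2.5]
finger_gap: 0.0328
grasp_force: 80.6
```

Emit:
{"fn": "move_arm", "kwargs": {
  "targets": [
    {"xyz":[-0.025,-0.4,0],"twist":0,"hand":1},
    {"xyz":[-0.05,-0.82,0],"twist":0,"hand":1},
    {"xyz":[-0.05,-0.82,0],"twist":0,"hand":1}
  ]
}}

```text
clock: 30.5
eef_pos: [0.4643, -0.051, 0.1518]
orientation: [[-0.985, 0.175, -0.001], [0.175, 0.985, -0.001], [0.001, -0.001, -1.0]]
ft_force: [-0.6, 1.1, -1.6]
finger_gap: 0.0327
grasp_force: 80.9
```

Emit:
{"fn": "move_arm", "kwargs": {
  "targets": [
    {"xyz":[-0.025,-0.4,0],"twist":-0.05,"hand":1},
    {"xyz":[-0.05,-0.83,0],"twist":-0.106,"hand":1},
    {"xyz":[-0.05,-0.83,0.1],"twist":-0.106,"hand":1},
    {"xyz":[-0.05,-0.83,0.35],"twist":-0.106,"hand":1},
    {"xyz":[-0.05,-0.83,0.5],"twist":-0.106,"hand":1},
    {"xyz":[-0.05,-0.83,0.5],"twist":-0.106,"hand":1},
    {"xyz":[-0.05,-0.83,0.5],"twist":-0.106,"hand":1}
  ]
}}

```text
clock: 31.2
eef_pos: [0.4541, -0.1454, 0.0925]
orientation: [[-0.998, 0.059, -0.001], [0.059, 0.998, 0.0], [0.001, 0.0, -1.0]]
ft_force: [-0.1, 0.2, -2.2]
finger_gap: 0.0333
grasp_force: 81.0
```

```bash
python3 - <<'E'
from h import *
held(); to(.455,-.145,.047,86.6)
E
```

```text
held slope/offset [ 0.5458 -0.0119] [ 0.4541 -0.1454  0.0925] gap 0.03327944725332546 clock 31.2
to (0.455, -0.145, 0.047) xyz [-0.003  0.006  0.386] twist 0.0 yaw_y 86.61
```

Emit:
{"fn": "move_arm", "kwargs": {
  "targets": [
    {"xyz":[0,0.005,0.1],"twist":0,"hand":1},
    {"xyz":[0,0.005,0.25],"twist":0,"hand":1},
    {"xyz":[0,0.005,0.36],"twist":0,"hand":1},
    {"xyz":[0,0.005,0.38],"twist":0,"hand":1},
    {"xyz":[0,0.005,0.38],"twist":0,"hand":1}
  ]
}}

```text
clock: 31.75
eef_pos: [0.454, -0.1455, 0.0468]
orientation: [[-0.998, 0.06, -0.0], [0.06, 0.998, 0.0], [0.0, 0.0, -1.0]]
ft_force: [-0.3, -0.2, -1.4]
finger_gap: 0.0329
grasp_force: 81.1
```

Emit:
{"fn": "move_arm", "kwargs": {
  "targets": [
    {"xyz":[0.02,0,0.03],"twist":0,"hand":1},
    {"xyz":[0.041,0,0.062],"twist":0,"hand":1},
    {"xyz":[0.073,0,0.128],"twist":0,"hand":1},
    {"xyz":[0.098,0,0.197],"twist":0,"hand":1},
    {"xyz":[0.108,0,0.237],"twist":0,"hand":1},
    {"xyz":[0.108,0,0.25],"twist":0,"hand":1},
    {"xyz":[0.108,0,0.25],"twist":0,"hand":1}
  ],
  "force": 60
}}

```text
clock: 32.45
eef_pos: [0.4405, -0.1452, 0.0176]
orientation: [[-0.998, 0.06, -0.0], [0.06, 0.998, -0.001], [0.0, -0.001, -1.0]]
ft_force: [-8.4, -0.6, 8.7]
finger_gap: 0.033
grasp_force: 83.0
```

```bash
python3 - <<'E'
from h import *
held(); inbay(.479,-.1463)
E
```

```text
held slope/offset [ 0.08   -0.0116] [ 0.4405 -0.1452  0.0176] gap 0.03299162738994807 clock 32.45
-0.04 0.0255; -0.03 0.028; -0.02 0.0277; -0.01 0.0269; 0.0 0.0261; 0.01 0.0253; u [-0.0499  0.0051] v [-0.0232  0.0244]
```

Emit:
{"fn": "move_arm", "kwargs": {
  "targets": [
    {"xyz":[0,0,0.0],"twist":0,"hand":-0.06},
    {"xyz":[0,0,0],"twist":0,"hand":-0.06},
    {"xyz":[0,0,0],"twist":0,"hand":-0.06},
    {"xyz":[0,0,-0.4],"twist":0,"hand":-0.06},
    {"xyz":[0,0,-0.8],"twist":0,"hand":-0.06},
    {"xyz":[0,0,-1],"twist":0,"hand":-0.06}
  ]
}}

```text
clock: 33.15
eef_pos: [0.4422, -0.1451, 0.1409]
orientation: [[-0.998, 0.06, 0.004], [0.06, 0.998, -0.001], [-0.004, -0.001, -1.0]]
ft_force: [0.4, 0.6, -0.1]
finger_gap: 0.0454
grasp_force: 0.0
```

Emit:
{"fn": "move_arm", "kwargs": {
  "targets": [
    {"xyz":[0,0,-0.4],"twist":0,"hand":-0.06},
    {"xyz":[0,0,-0.8],"twist":0,"hand":-0.06},
    {"xyz":[0,0,-0.8],"twist":0,"hand":-0.06}
  ]
}}

```text
clock: 33.45
eef_pos: [0.443, -0.1454, 0.2394]
orientation: [[-0.998, 0.06, 0.009], [0.06, 0.998, -0.003], [-0.009, -0.002, -1.0]]
ft_force: [0.5, -0.1, -0.7]
finger_gap: 0.045
grasp_force: 0.0
```

```bash
python3 - <<'E'
from h import *
f=manip.grab_frame("wrist"); save(f,"w10")
inbay(.479,-.1463,f); inbay(.475,-.2045,f);inbay(.5737,-.2105,f); g=N+.028*n+.078*m; to(*g,.20,80.2)
E
```

```text
-0.04 0.0238; -0.03 0.0244; -0.02 0.0245; -0.01 0.0245; 0.0 0.0241; 0.01 0.0241; 0.02 0.0244; 0.03 0.024; u [-0.0398  0.0311] v [-0.0183  0.0172]
-0.03 0.0242; -0.02 0.0245; -0.01 0.0246; 0.0 0.0244; 0.01 0.0244; 0.02 0.0242; 0.03 0.0243; 0.04 0.0239; u [-0.032   0.0391] v [-0.0195  0.0161]
-0.04 0.0217; -0.03 0.0242; -0.02 0.0243; -0.01 0.0243; 0.0 0.024; 0.01 0.0242; 0.02 0.0242; 0.03 0.0242; u [-0.0378  0.0344] v [-0.0075  0.0175]
to (np.float64(0.5638668), np.float64(0.3413956), 0.2) xyz [-0.766  4.109  0.3  ] twist 0.106 yaw_y 86.58
```

View pics/w10.png

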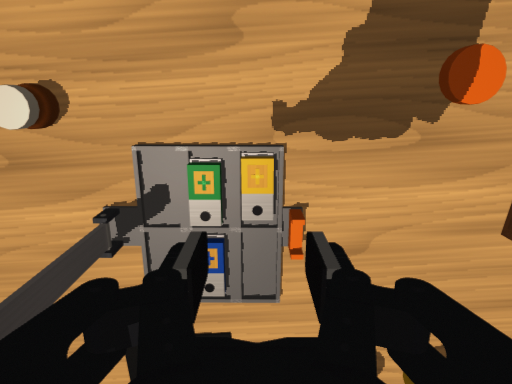

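Yellow, green and blue are flat in their bays at (257,185), (206,190) and (213,268). Next is red.

Emit:
{"fn": "move_arm", "kwargs": {
  "targets": [
    {"xyz":[-0.1,0.4,0],"twist":0,"hand":0.5},
    {"xyz":[-0.19,0.8,0],"twist":0,"hand":1},
    {"xyz":[-0.19,1,0],"twist":0,"hand":1}
  ]
}}

```text
clock: 33.8
eef_pos: [0.4715, -0.0239, 0.2314]
orientation: [[-0.998, 0.059, -0.002], [0.059, 0.998, 0.001], [0.002, 0.001, -1.0]]
ft_force: [0.0, -0.9, 0.1]
finger_gap: 0.0019
grasp_force: 0.0
```

Emit:
{"fn": "move_arm", "kwargs": {
  "targets": [
    {"xyz":[-0.1,0.4,0],"twist":0,"hand":1},
    {"xyz":[-0.19,0.8,0],"twist":0,"hand":1},
    {"xyz":[-0.19,1,0],"twist":0,"hand":1}
  ]
}}

```text
clock: 34.1
eef_pos: [0.5014, 0.0951, 0.231]
orientation: [[-0.998, 0.058, -0.002], [0.058, 0.998, 0.0], [0.002, 0.0, -1.0]]
ft_force: [0.1, -0.7, -0.3]
finger_gap: 0.0003
grasp_force: 0.0
```

Emit:
{"fn": "move_arm", "kwargs": {
  "targets": [
    {"xyz":[-0.1,0.4,0],"twist":0,"hand":1},
    {"xyz":[-0.19,0.8,0.1],"twist":0,"hand":1},
    {"xyz":[-0.19,1,0.2],"twist":0,"hand":1}
  ]
}}

```text
clock: 34.4
eef_pos: [0.5314, 0.2136, 0.2067]
orientation: [[-0.998, 0.058, -0.001], [0.058, 0.998, -0.0], [0.001, -0.0, -1.0]]
ft_force: [0.3, 0.0, -0.6]
finger_gap: -0.0
grasp_force: 0.0
```

Emit:
{"fn": "move_arm", "kwargs": {
  "targets": [
    {"xyz":[-0.1,0.4,0.1],"twist":0.05,"hand":1},
    {"xyz":[-0.19,0.8,0.2],"twist":0.106,"hand":1},
    {"xyz":[-0.19,1,0.3],"twist":0.106,"hand":1},
    {"xyz":[-0.19,1.0,0.3],"twist":0.106,"hand":1}
  ]
}}

```text
clock: 34.8
eef_pos: [0.5596, 0.3315, 0.1681]
orientation: [[-0.986, 0.167, -0.005], [0.167, 0.986, -0.002], [0.005, -0.003, -1.0]]
ft_force: [-0.6, 1.0, -0.5]
finger_gap: 0.0001
grasp_force: 0.0
```

Emit:
{"fn": "move_arm", "kwargs": {
  "targets": [
    {"xyz":[0,0.11,0.3],"twist":0,"hand":1},
    {"xyz":[0,0.11,0.6],"twist":0,"hand":1},
    {"xyz":[0,0.11,0.7],"twist":0,"hand":1},
    {"xyz":[0,0.11,0.7],"twist":0,"hand":1},
    {"xyz":[0,0.11,0.7],"twist":0,"hand":1}
  ]
}}

```text
clock: 35.3
eef_pos: [0.5635, 0.3415, 0.0905]
orientation: [[-0.985, 0.17, 0.001], [0.17, 0.985, 0.001], [-0.001, 0.001, -1.0]]
ft_force: [-0.4, -1.4, -0.1]
finger_gap: -0.0004
grasp_force: 0.0
```

```bash
python3 - <<'E'
from h import *
g=N+.028*n+.078*m; s=manip.sense(); print(s["eef_pos"],s["finger_gap"],s["clock"]); to(*g,.030,80.2)
E
```

```text
[0.56354801 0.34152978 0.09053541] -0.0003670935901345496 35.3
to (np.float64(0.5638668), np.float64(0.3413956), 0.03) xyz [-0.002 -0.001  0.504] twist -0.0 yaw_y 80.19
```

Emit:
{"fn": "move_arm", "kwargs": {
  "targets": [
    {"xyz":[0,0,0.2],"twist":0,"hand":1},
    {"xyz":[0,0,0.35],"twist":0,"hand":1},
    {"xyz":[0,0,0.4],"twist":0,"hand":1},
    {"xyz":[0,0,0.45],"twist":0,"hand":1},
    {"xyz":[0,0,0.49],"twist":0,"hand":1},
    {"xyz":[0,0,0.49],"twist":0,"hand":1}
  ]
}}

```text
clock: 35.9
eef_pos: [0.566, 0.3426, 0.0343]
orientation: [[-0.985, 0.171, 0.007], [0.171, 0.985, 0.003], [-0.007, 0.004, -1.0]]
ft_force: [4.8, -1.0, 9.5]
finger_gap: 0.0001
grasp_force: 5.2
```

Emit:
{"fn": "move_arm", "kwargs": {
  "targets": [
    {"xyz":[0,0,-0.2],"twist":0,"hand":1},
    {"xyz":[0,0,-0.6],"twist":0,"hand":1},
    {"xyz":[0,0,-1],"twist":0,"hand":-0.2},
    {"xyz":[0,0,-1],"twist":0,"hand":-0.2},
    {"xyz":[0,0,-1],"twist":0,"hand":-0.2}
  ]
}}

```text
clock: 36.4
eef_pos: [0.5642, 0.3424, 0.1533]
orientation: [[-0.985, 0.17, 0.004], [0.17, 0.985, 0.003], [-0.004, 0.003, -1.0]]
ft_force: [-0.7, 0.1, 0.1]
finger_gap: 0.043
grasp_force: 0.0
```

```bash
python3 - <<'E'
from h import *
proud(manip.grab_frame("wrist")); g=N-.022*n+.078*m; to(*g,.0445,80.2)
E
```

```text
proud 0.078 2003 u [-0.0307  0.0011] v [0.0612 0.0786 0.0958] zmax 0.0575
to (np.float64(0.5145968000000001), np.float64(0.3499056), 0.0445) xyz [ 0.414 -0.006  0.889] twist 0.0 yaw_y 80.22
```

Emit:
{"fn": "move_arm", "kwargs": {
  "targets": [
    {"xyz":[0.41,0,0.1],"twist":0,"hand":-0.2},
    {"xyz":[0.41,0,0.45],"twist":0,"hand":-0.2},
    {"xyz":[0.41,0,0.7],"twist":0,"hand":-0.2},
    {"xyz":[0.41,0,0.82],"twist":0,"hand":-0.2},
    {"xyz":[0.41,0,0.89],"twist":0,"hand":-0.2},
    {"xyz":[0.41,0,0.89],"twist":0,"hand":-0.2}
  ]
}}

```text
clock: 37.05
eef_pos: [0.5145, 0.3499, 0.0426]
orientation: [[-0.985, 0.17, -0.001], [0.17, 0.985, -0.001], [0.001, -0.001, -1.0]]
ft_force: [-0.2, -0.5, 0.4]
finger_gap: 0.0512
grasp_force: 0.0
```

Emit:
{"fn": "move_arm", "kwargs": {
  "targets": [
    {"xyz":[0,0,0],"twist":0,"hand":1},
    {"xyz":[0,0,0],"twist":0,"hand":1},
    {"xyz":[0,0,0],"twist":0,"hand":1},
    {"xyz":[0,0,0],"twist":0,"hand":1},
    {"xyz":[0,0,0],"twist":0,"hand":1}
  ],
  "force": 80
}}

```text
clock: 37.55
eef_pos: [0.5151, 0.3507, 0.0448]
orientation: [[-0.985, 0.17, 0.002], [0.17, 0.985, 0.001], [-0.001, 0.002, -1.0]]
ft_force: [-2.4, -0.2, 5.7]
finger_gap: 0.0331
grasp_force: 79.7
```

Emit:
{"fn": "move_arm", "kwargs": {
  "targets": [
    {"xyz":[0,0,-0.1],"twist":0,"hand":1},
    {"xyz":[0,0,-0.3],"twist":0,"hand":1},
    {"xyz":[0,0,-0.6],"twist":0,"hand":1},
    {"xyz":[0,0,-0.9],"twist":0,"hand":1},
    {"xyz":[0,0,-0.9],"twist":0,"hand":1}
  ]
}}

```text
clock: 38.05
eef_pos: [0.5164, 0.3513, 0.1579]
orientation: [[-0.985, 0.17, 0.007], [0.17, 0.985, 0.005], [-0.006, 0.006, -1.0]]
ft_force: [0.2, -0.0, -0.3]
finger_gap: 0.033
grasp_force: 80.0
```

```bash
python3 - <<'E'
from h import *
held(); to(.4717-.024,-.2622+.0014,.09,86.6)
E
```

```text
held slope/offset [ 0.5525 -0.0131] [0.5164 0.3513 0.1579] gap 0.03303271082714652 clock 38.05
to (0.4477, -0.2608, 0.09) xyz [-0.305 -5.122  0.524] twist -0.106 yaw_y 80.21
```

Emit:
{"fn": "move_arm", "kwargs": {
  "targets": [
    {"xyz":[-0.03,-0.4,0],"twist":0,"hand":1},
    {"xyz":[-0.06,-0.8,0],"twist":0,"hand":1},
    {"xyz":[-0.06,-1,0],"twist":0,"hand":1}
  ]
}}

```text
clock: 38.4
eef_pos: [0.5004, 0.2278, 0.1502]
orientation: [[-0.985, 0.171, -0.002], [0.171, 0.985, -0.002], [0.002, -0.002, -1.0]]
ft_force: [0.0, 0.2, -1.0]
finger_gap: 0.0336
grasp_force: 80.2
```

Emit:
{"fn": "move_arm", "kwargs": {
  "targets": [
    {"xyz":[-0.03,-0.4,0],"twist":0,"hand":1},
    {"xyz":[-0.06,-0.8,0],"twist":0,"hand":1},
    {"xyz":[-0.06,-1,0],"twist":0,"hand":1}
  ]
}}

```text
clock: 38.7
eef_pos: [0.487, 0.1083, 0.1504]
orientation: [[-0.985, 0.172, -0.002], [0.172, 0.985, -0.001], [0.001, -0.001, -1.0]]
ft_force: [0.9, -0.3, -1.4]
finger_gap: 0.0329
grasp_force: 80.3
```

Emit:
{"fn": "move_arm", "kwargs": {
  "targets": [
    {"xyz":[-0.03,-0.4,0],"twist":0,"hand":1},
    {"xyz":[-0.06,-0.8,0],"twist":0,"hand":1},
    {"xyz":[-0.06,-1,0],"twist":0,"hand":1}
  ]
}}

```text
clock: 39.0
eef_pos: [0.4736, -0.0111, 0.1504]
orientation: [[-0.985, 0.172, -0.002], [0.172, 0.985, -0.001], [0.001, -0.001, -1.0]]
ft_force: [-0.0, -0.3, -1.7]
finger_gap: 0.0331
grasp_force: 80.4
```

Emit:
{"fn": "move_arm", "kwargs": {
  "targets": [
    {"xyz":[-0.03,-0.4,0],"twist":0,"hand":1},
    {"xyz":[-0.06,-0.8,0],"twist":0,"hand":1},
    {"xyz":[-0.06,-1,0],"twist":0,"hand":1}
  ]
}}

```text
clock: 39.3
eef_pos: [0.4604, -0.1305, 0.1504]
orientation: [[-0.985, 0.172, -0.002], [0.172, 0.985, -0.0], [0.001, -0.001, -1.0]]
ft_force: [0.4, 0.8, -1.0]
finger_gap: 0.0327
grasp_force: 80.5
```

Emit:
{"fn": "move_arm", "kwargs": {
  "targets": [
    {"xyz":[-0.03,-0.4,0],"twist":-0.05,"hand":1},
    {"xyz":[-0.06,-0.8,0],"twist":-0.106,"hand":1},
    {"xyz":[-0.06,-1,0],"twist":-0.106,"hand":1},
    {"xyz":[-0.06,-1,0],"twist":-0.106,"hand":1}
  ]
}}

```text
clock: 39.7
eef_pos: [0.4469, -0.2497, 0.15]
orientation: [[-0.998, 0.063, -0.002], [0.063, 0.998, 0.0], [0.002, 0.0, -1.0]]
ft_force: [-1.3, 0.8, -1.4]
finger_gap: 0.0326
grasp_force: 80.6
```

```bash
python3 - <<'E'
from h import *
held(); to(.4477,-.2608,.0465,86.6)
E
```

```text
held slope/offset [ 0.5548 -0.0132] [ 0.4469 -0.2497  0.15  ] gap 0.032635691286377486 clock 39.7
to (0.4477, -0.2608, 0.0465) xyz [-0.012 -0.105  0.864] twist -0.003 yaw_y 86.41
```

Emit:
{"fn": "move_arm", "kwargs": {
  "targets": [
    {"xyz":[-0.01,-0.105,0.1],"twist":-0.003,"hand":1},
    {"xyz":[-0.01,-0.105,0.4],"twist":-0.003,"hand":1},
    {"xyz":[-0.01,-0.105,0.6],"twist":-0.003,"hand":1},
    {"xyz":[-0.01,-0.105,0.75],"twist":-0.003,"hand":1},
    {"xyz":[-0.01,-0.105,0.85],"twist":-0.003,"hand":1},
    {"xyz":[-0.01,-0.105,0.86],"twist":-0.003,"hand":1},
    {"xyz":[-0.01,-0.105,0.86],"twist":-0.003,"hand":1}
  ]
}}

```text
clock: 40.45
eef_pos: [0.4488, -0.2596, 0.0483]
orientation: [[-0.998, 0.056, 0.0], [0.056, 0.998, -0.0], [-0.0, -0.0, -1.0]]
ft_force: [-0.3, -0.1, -1.7]
finger_gap: 0.033
grasp_force: 80.6
```

Emit:
{"fn": "move_arm", "kwargs": {
  "targets": [
    {"xyz":[0.02,0,0.03],"twist":0,"hand":1},
    {"xyz":[0.041,0,0.062],"twist":0,"hand":1},
    {"xyz":[0.073,0,0.128],"twist":0,"hand":1},
    {"xyz":[0.098,0,0.197],"twist":0,"hand":1},
    {"xyz":[0.108,0,0.237],"twist":0,"hand":1},
    {"xyz":[0.108,0,0.25],"twist":0,"hand":1},
    {"xyz":[0.108,0,0.25],"twist":0,"hand":1}
  ],
  "force": 60
}}

```text
clock: 41.15
eef_pos: [0.4352, -0.2595, 0.019]
orientation: [[-0.998, 0.057, 0.0], [0.057, 0.998, -0.001], [-0.0, -0.001, -1.0]]
ft_force: [-5.3, 0.3, 7.4]
finger_gap: 0.0333
grasp_force: 79.8
```

```bash
python3 - <<'E'
from h import *
held(); inbay(.4717,-.2622)
E
```

```text
held slope/offset [ 0.1087 -0.0125] [ 0.4352 -0.2595  0.019 ] gap 0.03326716063420326 clock 41.15
-0.04 0.019; -0.03 0.0303; -0.02 0.0296; -0.01 0.0287; 0.0 0.0276; 0.01 0.0266; u [-0.048   0.0073] v [-0.0243  0.0232]
```

Emit:
{"fn": "move_arm", "kwargs": {
  "targets": [
    {"xyz":[0.005,0,0.018],"twist":0,"hand":1},
    {"xyz":[0.005,0,0.018],"twist":0,"hand":0.04},
    {"xyz":[0.005,0,0.018],"twist":0,"hand":0.04},
    {"xyz":[0.005,0,0.018],"twist":0,"hand":0.04},
    {"xyz":[0.005,0,-0.1],"twist":0,"hand":0.04},
    {"xyz":[0,0,-0.5],"twist":0,"hand":0.04},
    {"xyz":[0,0,-1],"twist":0,"hand":0.04}
  ]
}}

```text
clock: 41.95
eef_pos: [0.4349, -0.2586, 0.1295]
orientation: [[-0.998, 0.056, -0.002], [0.056, 0.998, 0.001], [0.002, 0.001, -1.0]]
ft_force: [1.6, -1.5, 0.6]
finger_gap: 0.0408
grasp_force: 0.0
```

Emit:
{"fn": "move_arm", "kwargs": {
  "targets": [
    {"xyz":[0,0,-0.4],"twist":0,"hand":0},
    {"xyz":[0,0,-0.8],"twist":0,"hand":0},
    {"xyz":[0,0,-1],"twist":0,"hand":-0.5},
    {"xyz":[0,0,-1],"twist":0,"hand":-0.5}
  ]
}}

```text
clock: 42.35
eef_pos: [0.4367, -0.2596, 0.2533]
orientation: [[-0.998, 0.056, 0.006], [0.056, 0.998, -0.004], [-0.006, -0.003, -1.0]]
ft_force: [-0.8, -0.5, -0.4]
finger_gap: 0.0638
grasp_force: 0.0
```

```bash
python3 - <<'E'
from h import *
f=manip.grab_frame("wrist"); save(f,"w11"); s=manip.sense(); print(s["eef_pos"],s["clock"],s["joint_pos"])
for c in((.4717,-.2622),(.479,-.1463),(.475,-.2045),(.5737,-.2105)): inbay(*c,f)
for cam in("scene","side"):
    f=manip.grab_frame(cam); P=cloud(f); im=f["image"].astype(int)
    k=(im[...,0]>110)&(im[...,1]<60)&(im[...,2]<60)&(P[...,2]>.2)&(P[...,2]<.32)&(abs(P[...,0]-.52)<.05)&(abs(P[...,1]+.34)<.05)
    print(cam,k.sum(),P[k].mean(0).round(4) if k.any() else "",P[k].max(0) if k.any() else "")
to(.5155,-.337,.37,-3.6)
E
```

```text
[ 0.43628162 -0.2593715   0.25068967] 42.4 [-3.07328675e+01 -6.13368968e-01  6.48245413e+00  9.68705056e+01
  2.10693021e-03 -2.74946506e+01]
-0.04 0.0209; -0.03 0.0245; -0.02 0.0246; -0.01 0.0244; 0.0 0.0242; 0.01 0.0242; 0.02 0.0242; 0.03 0.0243; u [-0.0374  0.034 ] v [-0.0166  0.0185]
-0.04 0.0237; -0.03 0.0244; -0.02 0.0245; -0.01 0.0244; 0.0 0.0241; 0.01 0.024; 0.02 0.0244; 0.03 0.024; u [-0.0397  0.0318] v [-0.0188  0.0171]
-0.03 0.0239; -0.02 0.0244; -0.01 0.0248; 0.0 0.0244; 0.01 0.0242; 0.02 0.0243; 0.03 0.0243; 0.04 0.0243; u [-0.0322  0.0389] v [-0.0199  0.0158]
-0.04 0.021; -0.03 0.0243; -0.02 0.0244; -0.01 0.0244; 0.0 0.0241; 0.01 0.024; 0.02 0.0242; 0.03 0.024; u [-0.038   0.0338] v [-0.0186  0.0171]
scene 51 [ 0.5238 -0.3311  0.2837] [ 0.53261491 -0.32275186  0.29129117]
side 19 [ 0.5152 -0.3279  0.2892] [ 0.52429566 -0.32102269  0.29105923]
to (0.5155, -0.337, 0.37) xyz [-0.701 -0.611 -1.019] twist 1.506 yaw_y 86.76
```

View pics/w11.png

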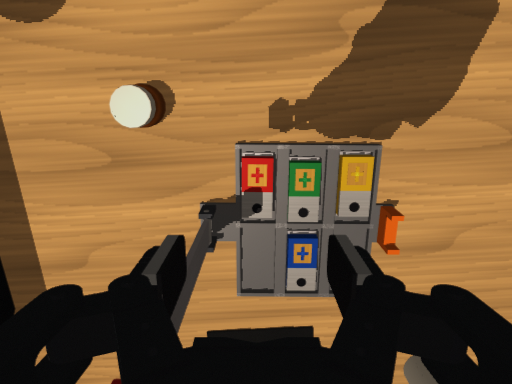

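All four blocks lie flat in the rack: red (257,187), green (304,190), yellow (355,187) and blue (303,262). Next I'll close the bar.

Emit:
{"fn": "move_arm", "kwargs": {
  "targets": [
    {"xyz":[0,0,-0.4],"twist":0,"hand":-0.6},
    {"xyz":[0,0,-0.8],"twist":0,"hand":-1},
    {"xyz":[0,0,-1],"twist":0,"hand":-1},
    {"xyz":[0,0,-1],"twist":0,"hand":-1}
  ]
}}

```text
clock: 42.9
eef_pos: [0.436, -0.2592, 0.3704]
orientation: [[-0.998, 0.057, 0.002], [0.057, 0.998, -0.001], [-0.003, -0.001, -1.0]]
ft_force: [-0.1, -0.5, 0.3]
finger_gap: 0.0857
grasp_force: 0.0
```

Emit:
{"fn": "move_arm", "kwargs": {
  "targets": [
    {"xyz":[-0.3,-0.25,0],"twist":0.14,"hand":-1},
    {"xyz":[-0.6,-0.5,0],"twist":0.28,"hand":-1},
    {"xyz":[-0.7,-0.61,0],"twist":0.42,"hand":-1},
    {"xyz":[-0.7,-0.61,0],"twist":0.56,"hand":-1},
    {"xyz":[-0.7,-0.61,0],"twist":0.7,"hand":-1},
    {"xyz":[-0.7,-0.61,0],"twist":0.84,"hand":-1},
    {"xyz":[-0.7,-0.61,0],"twist":0.98,"hand":-1}
  ]
}}

```text
clock: 43.6
eef_pos: [0.5154, -0.337, 0.3658]
orientation: [[-0.463, 0.886, -0.003], [0.886, 0.463, 0.002], [0.003, -0.002, -1.0]]
ft_force: [0.2, 0.1, 0.4]
finger_gap: 0.0853
grasp_force: 0.0
```

Emit:
{"fn": "move_arm", "kwargs": {
  "targets": [
    {"xyz":[0,0,0],"twist":0.14,"hand":-1},
    {"xyz":[0,0,0],"twist":0.28,"hand":-1},
    {"xyz":[0,0,0],"twist":0.42,"hand":-1},
    {"xyz":[0,0,0],"twist":0.526,"hand":-1},
    {"xyz":[0,0,0],"twist":0.526,"hand":-1}
  ]
}}

```text
clock: 44.1
eef_pos: [0.5153, -0.3368, 0.3662]
orientation: [[0.064, 0.998, -0.003], [0.998, -0.064, 0.002], [0.002, -0.003, -1.0]]
ft_force: [-0.1, 0.1, 0.7]
finger_gap: 0.0853
grasp_force: 0.0
```

```bash
python3 - <<'E'
from h import *
f=manip.grab_frame("wrist"); save(f,"w12"); s=manip.sense(); print(s["eef_pos"],s["clock"]); P=cloud(f); im=f["image"].astype(int)
k=(im[...,0]>110)&(im[...,1]<60)&(im[...,2]<60)&(P[...,2]>.22)&(P[...,2]<.31)
if k.any(): print(k.sum(),P[k].mean(0),np.percentile(P[k],[2,98],axis=0))
to(.5155,-.337,.256,-3.6)
E
```

```text
[ 0.5153408  -0.33687452  0.36648912] 44.15
701 [ 0.51637018 -0.33106891  0.28906559] [[ 0.5051244  -0.33841674  0.28764647]
 [ 0.52754202 -0.32398601  0.29036668]]
to (0.5155, -0.337, 0.256) xyz [-0.002  0.004  0.921] twist 0.002 yaw_y -3.46
```

View pics/w12.png

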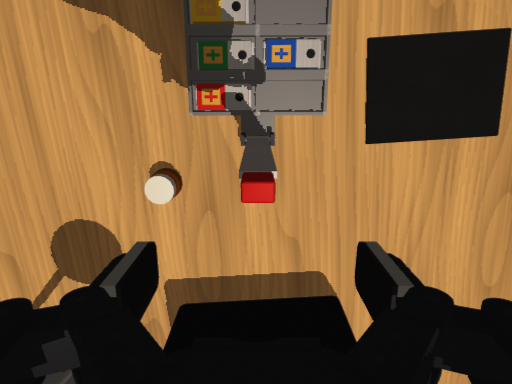

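The upright grip is centred at (258,188) in the picture.

Emit:
{"fn": "move_arm", "kwargs": {
  "targets": [
    {"xyz":[0.045,0.01,0.3],"twist":0,"hand":-1},
    {"xyz":[0.045,0.01,0.6],"twist":0,"hand":-1},
    {"xyz":[0.045,0.01,0.85],"twist":0,"hand":-1},
    {"xyz":[0.045,0.01,0.92],"twist":0,"hand":-1},
    {"xyz":[0.045,0.01,0.92],"twist":0,"hand":-1}
  ]
}}

```text
clock: 44.65
eef_pos: [0.5164, -0.3312, 0.2566]
orientation: [[0.061, 0.998, -0.002], [0.998, -0.061, 0.001], [0.001, -0.002, -1.0]]
ft_force: [-1.1, -0.2, 1.1]
finger_gap: 0.0854
grasp_force: 0.0
```

Emit:
{"fn": "move_arm", "kwargs": {
  "targets": [
    {"xyz":[0,0,0],"twist":0,"hand":1},
    {"xyz":[0,0,0],"twist":0,"hand":1},
    {"xyz":[0,0,0],"twist":0,"hand":1},
    {"xyz":[0,0,0],"twist":0,"hand":1},
    {"xyz":[0,0,0],"twist":0,"hand":1},
    {"xyz":[0,0,0],"twist":0,"hand":1}
  ],
  "force": 30
}}

```text
clock: 45.25
eef_pos: [0.5163, -0.3318, 0.2586]
orientation: [[0.063, 0.998, -0.0], [0.998, -0.063, -0.001], [-0.001, -0.0, -1.0]]
ft_force: [-4.5, -0.0, 5.0]
finger_gap: 0.0235
grasp_force: 31.7
```

Emit:
{"fn": "move_arm", "kwargs": {
  "targets": [
    {"xyz":[0.09,0,0.002],"twist":0,"hand":1},
    {"xyz":[0.183,0,0.005],"twist":0,"hand":1},
    {"xyz":[0.324,0,0.02],"twist":0,"hand":1},
    {"xyz":[0.484,0,0.049],"twist":0,"hand":1},
    {"xyz":[0.623,0,0.086],"twist":0,"hand":1},
    {"xyz":[0.776,0,0.138],"twist":0,"hand":1},
    {"xyz":[0.888,0,0.186],"twist":0,"hand":1},
    {"xyz":[0.888,0,0.186],"twist":0,"hand":1}
  ]
}}

```text
clock: 46.05
eef_pos: [0.5232, -0.2235, 0.2362]
orientation: [[0.061, 0.998, -0.0], [0.998, -0.061, 0.0], [0.0, -0.0, -1.0]]
ft_force: [-5.4, 3.4, 5.0]
finger_gap: 0.0237
grasp_force: 33.4
```

Emit:
{"fn": "move_arm", "kwargs": {
  "targets": [
    {"xyz":[0.08,0,0.04],"twist":0,"hand":1},
    {"xyz":[0.163,0,0.084],"twist":0,"hand":1},
    {"xyz":[0.283,0,0.158],"twist":0,"hand":1},
    {"xyz":[0.415,0,0.255],"twist":0,"hand":1},
    {"xyz":[0.523,0,0.348],"twist":0,"hand":1},
    {"xyz":[0.638,0,0.462],"twist":0,"hand":1},
    {"xyz":[0.745,0,0.585],"twist":0,"hand":1},
    {"xyz":[0.745,0,0.585],"twist":0,"hand":1}
  ]
}}

```text
clock: 46.85
eef_pos: [0.5288, -0.1336, 0.1644]
orientation: [[0.061, 0.998, -0.001], [0.998, -0.061, 0.003], [0.003, -0.001, -1.0]]
ft_force: [-3.9, 6.1, 4.3]
finger_gap: 0.0236
grasp_force: 34.5
```

Emit:
{"fn": "move_arm", "kwargs": {
  "targets": [
    {"xyz":[0.04,0,0.06],"twist":0,"hand":1},
    {"xyz":[0.084,0,0.114],"twist":0,"hand":1},
    {"xyz":[0.161,0,0.235],"twist":0,"hand":1},
    {"xyz":[0.237,0,0.378],"twist":0,"hand":1},
    {"xyz":[0.309,0,0.546],"twist":0,"hand":1},
    {"xyz":[0.36,0,0.7],"twist":0,"hand":1},
    {"xyz":[0.398,0,0.858],"twist":0,"hand":1},
    {"xyz":[0.398,0,0.858],"twist":0,"hand":1}
  ]
}}

```text
clock: 47.65
eef_pos: [0.5317, -0.0866, 0.0602]
orientation: [[0.061, 0.998, -0.002], [0.998, -0.061, 0.003], [0.003, -0.002, -1.0]]
ft_force: [-0.4, 7.1, 1.2]
finger_gap: 0.0235
grasp_force: 33.3
```

```bash
python3 - <<'E'
from h import *
s=manip.sense(); print(s["eef_pos"],s["clock"],s["finger_gap"],s["ft_force"])
f=manip.grab_frame("wrist"); save(f,"w13")
E
```

```text
[ 0.53172301 -0.08657128  0.06017419] 47.65 0.023481944473018417 [-0.44312444  7.09899382  1.20500787]
```

View pics/w13.png

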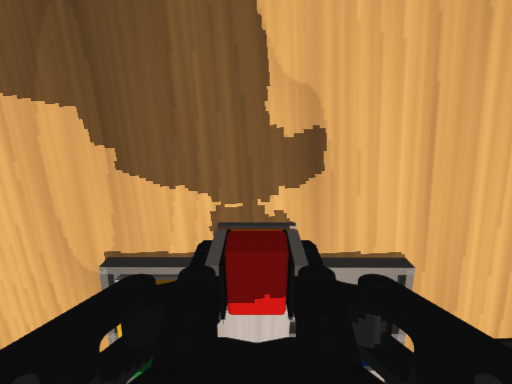

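The fingers still hold the red grip squarely, centred at (257,270).

Emit:
{"fn": "move_arm", "kwargs": {
  "targets": [
    {"xyz":[0.012,0,0.07],"twist":0,"hand":1},
    {"xyz":[0.023,0,0.141],"twist":0,"hand":1},
    {"xyz":[0.03,0,0.21],"twist":0,"hand":1},
    {"xyz":[0.037,0,0.2825],"twist":0,"hand":1},
    {"xyz":[0.04,0,0.35],"twist":0,"hand":1},
    {"xyz":[0.04,0,0.4],"twist":0,"hand":1},
    {"xyz":[0.04,0,0.42],"twist":0,"hand":1},
    {"xyz":[0.04,0,0.42],"twist":0,"hand":1}
  ]
}}

```text
clock: 48.5
eef_pos: [0.5322, -0.0824, 0.0138]
orientation: [[0.062, 0.998, -0.0], [0.998, -0.062, 0.002], [0.002, -0.0, -1.0]]
ft_force: [-10.3, 7.7, 19.2]
finger_gap: 0.0234
grasp_force: 35.5
```

```bash
python3 - <<'E'
from h import *
s=manip.sense(); print(s["eef_pos"],s["finger_gap"],s["ft_force"])
for cam in("scene","side","wrist"):
    f=manip.grab_frame(cam); P=cloud(f); im=f["image"].astype(int)
    k=(im[...,0]>110)&(im[...,1]<60)&(im[...,2]<60)&(P[...,2]>.015)&(P[...,2]<.09)&(abs(P[...,0]-.53)<.03)&(P[...,1]>-.12)&(P[...,1]<-.05)
    if k.any(): print(cam,k.sum(),P[k].mean(0).round(4),np.percentile(P[k],[5,95],axis=0).round(4))
    m=(abs(P[...,0]-.525)<.008)&(P[...,1]>-.29)&(P[...,1]<-.14)&(P[...,2]<.1)&(im.max(2)>0)
    if m.sum()>20: print("bar z",np.percentile(P[m][:,2],[10,50,90]).round(4),np.polyfit(P[m][:,1],P[m][:,2],1).round(4))
E
```

```text
[ 0.53219534 -0.08243779  0.01382725] 0.023364171588765213 [-10.29016146   7.65847835  19.16139893]
scene 8 [ 0.5562 -0.1003  0.0269] [[ 0.5544 -0.1023  0.0171]
 [ 0.558  -0.0988  0.0387]]
bar z [0.0054 0.032  0.0352] [0.0595 0.0379]
side 2 [ 0.5374 -0.0888  0.0447] [[ 0.536  -0.0891  0.0446]
 [ 0.5388 -0.0885  0.0448]]
wrist 624 [ 0.5333 -0.0943  0.0439] [[ 0.5218 -0.0969  0.043 ]
 [ 0.542  -0.0913  0.045 ]]
```

Emit:
{"fn": "move_arm", "kwargs": {
  "targets": [
    {"xyz":[0,0,-0.01],"twist":0,"hand":-0.4},
    {"xyz":[0,0,-0.01],"twist":0,"hand":-0.6},
    {"xyz":[0,0,-0.01],"twist":0,"hand":-0.6},
    {"xyz":[0,0,-0.01],"twist":0,"hand":-0.6},
    {"xyz":[0,0,-0.4],"twist":0,"hand":-0.6},
    {"xyz":[0,0,-0.8],"twist":0,"hand":-0.6},
    {"xyz":[0,0,-1],"twist":0,"hand":-0.6}
  ]
}}

```text
clock: 49.35
eef_pos: [0.5336, -0.0838, 0.1358]
orientation: [[0.063, 0.998, 0.004], [0.998, -0.063, -0.001], [-0.0, 0.004, -1.0]]
ft_force: [1.0, 0.2, 0.1]
finger_gap: 0.0682
grasp_force: 0.0
```

Emit:
{"fn": "move_arm", "kwargs": {
  "targets": [
    {"xyz":[0,0,-0.4],"twist":0,"hand":-0.6},
    {"xyz":[0,0,-0.8],"twist":0,"hand":-0.6},
    {"xyz":[0,0,-1],"twist":0,"hand":-0.6},
    {"xyz":[0,0,-1],"twist":0,"hand":-0.6}
  ]
}}

```text
clock: 49.75
eef_pos: [0.5338, -0.0838, 0.2559]
orientation: [[0.063, 0.998, 0.006], [0.998, -0.063, -0.001], [-0.001, 0.006, -1.0]]
ft_force: [0.3, -0.3, 0.1]
finger_gap: 0.0683
grasp_force: 0.0
```

```bash
python3 - <<'E'
from h import *
f=manip.grab_frame("wrist"); P=cloud(f); cv2.imwrite("pics/w14.png",cv2.resize(f["image"][100:384,130:390,::-1],None,fx=2,fy=2))
im=f["image"].astype(int)
k=(im[...,0]>90)&(im[...,1]<50)&(im[...,2]<50)&(P[...,2]>.015)&(P[...,2]<.09)&(abs(P[...,0]-.53)<.03)&(P[...,1]>-.12)&(P[...,1]<-.05)
if k.any(): print(k.sum(),np.percentile(P[k],[5,50,95],axis=0).round(4))
for y in np.arange(-.32,-.06,.02):
    x=.532+(y+.083)*.063; m=(abs(P[...,0]-x)<.008)&(abs(P[...,1]-y)<.004)
    if m.sum()>3: print(round(y,3),np.median(P[m][:,2]).round(4),end="; ")
E
```

```text
631 [[ 0.521  -0.0967  0.0419]
 [ 0.532  -0.0824  0.0441]
 [ 0.5429 -0.0677  0.0454]]
-0.32 0.0343; -0.3 0.0343; -0.28 0.0342; -0.26 0.0343; -0.24 0.0342; -0.22 0.0342; -0.2 0.0343; -0.18 0.0342; -0.16 0.0342; -0.14 0.0343; -0.12 0.0342; -0.1 0.0349; -0.08 0.0442;
```

View pics/w14.png

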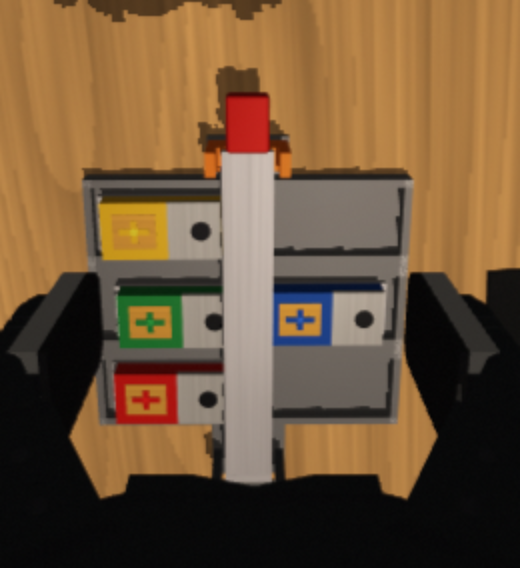

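The bar is level, its top at 34 mm along the whole length. It sits between the orange prongs near (248,150), and all four blocks lie flat beneath it. Handing in.

```bash
python3 -c "
from rig import manip
print(manip.hand_in())"
```

```text
the job is handed in; nothing more can be done
None
```

The job is handed in: the green, blue, yellow and red blocks lie flat and face up in separate rack bays, no white block was present, and the bar is closed level in its orange catch, with no bottle or jar touched.

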